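# Set the wheel lock of a gauge transit case and release its catch

## Task

The blue gauge case on the bench is locked with three numbered thumbwheels: roll the left and the right wheel so that the lock reads 4-7-2 from left to right as seen from the robot, each number centred on the red index line. The middle wheel already shows its 7 and must stay there. Press on the wheels only gently, then, once the code is set, slide the catch fully to the green mark, and leave the things around and on the case where they are.

Things in the scene. Friction and masses are not known exactly. Their poses are not given: they have to be found in the camera images.
- case: blue transit case with aluminium edges, 240 (x) by 340 (y) by 120 mm tall, fixed to the bench; origin at the centre of its underside, x away from the robot, y to the left, z up. The lock is on its lid: three wheels at case x = 30 mm, y = +40 (left), 0 (middle), -40 mm (right), and a catch at x = -45 mm. More than 25 N on any part of case or lock is rough
- lock_plate (a point): centre of the top of the grey lock plate, 132 mm above the case's underside; the plate is 150 (x) by 180 (y) by 12 mm. Red index pins, 4 mm high, stand on it at case x = 30 mm, y = +-20 and +-60 mm, beside the wheels: the line through them crosses the wheels' tops and is the index line
- left_wheel_top (a point): nominal top of the left thumbwheel, fixed to the case, 146 mm above its underside. Smooth white wheel, 56 mm across, 18 mm wide, black figures 0-9 on the rim (upright seen from the robot), standing 14 mm out of the lock plate. Its bearing block is shimmed: the real top is up to 4.5 mm higher or lower, different for each wheel: find it by touch. Pressed, it gives 0.1 mm per N
- mid_wheel_top (a point): nominal top of the middle thumbwheel, fixed to the case, 146 mm above its underside. Smooth white wheel, 56 mm across, 18 mm wide, black figures 0-9 on the rim (upright seen from the robot), standing 14 mm out of the lock plate. Its bearing block is shimmed: the real top is up to 4.5 mm higher or lower, different for each wheel: find it by touch. Pressed, it gives 0.1 mm per N
- right_wheel_top (a point): nominal top of the right thumbwheel, fixed to the case, 146 mm above its underside. Smooth white wheel, 56 mm across, 18 mm wide, black figures 0-9 on the rim (upright seen from the robot), standing 14 mm out of the lock plate. Its bearing block is shimmed: the real top is up to 4.5 mm higher or lower, different for each wheel: find it by touch. Pressed, it gives 0.1 mm per N
- wheel_left (a joint): left thumbwheel: 0.6283 rad per number, value/0.6283 is the number on the index line (0 = number 0, 5.65 = number 9; stops at -0.3 and 5.95). Grows when the wheel's top is rolled away from the robot (case +x); axis along case y. Dry-braked (0.08 N m, about 3 N at the rim): stays where it is left, no clicks. It must show 4 (2.513 rad)
- wheel_mid (a joint): middle thumbwheel: 0.6283 rad per number, value/0.6283 is the number on the index line (0 = number 0, 5.65 = number 9; stops at -0.3 and 5.95). Grows when the wheel's top is rolled away from the robot (case +x); axis along case y. Dry-braked (0.08 N m, about 3 N at the rim): stays where it is left, no clicks. It shows 7 (4.398 rad) and must stay
- wheel_right (a joint): right thumbwheel: 0.6283 rad per number, value/0.6283 is the number on the index line (0 = number 0, 5.65 = number 9; stops at -0.3 and 5.95). Grows when the wheel's top is rolled away from the robot (case +x); axis along case y. Dry-braked (0.08 N m, about 3 N at the rim): stays where it is left, no clicks. It must show 2 (1.257 rad)
- catch (a joint): travel of the catch in m: near 0 locked (at the red mark, case +y side), 0.030 at its end stop (green mark). It grows as the catch slides to the right (case -y); dry friction 4 N; it stays where it is left
- catch_tab (a point): centre of the top of the catch's black finger tab, which moves with the catch; axes as the case. The tab is 22 mm (x) by 12 mm (y) and rises 22 mm from a foot (26 by 22 mm) that stands 6 mm high on the lock plate
- fitting: loose brass fitting, 26 mm across, 34 mm tall, standing on the lid left of the lock plate; origin at the centre of its underside
- gauge: loose round blue pressure gauge lying on the bench right of the case, 90 mm across, 32 mm tall; origin at the centre of its underside
- bottle: loose clear bottle, 62 mm across, 190 mm tall, standing on the bench left of the case; origin at the centre of its underside

How it is judged:
By the outcome, as a careful person would: the job done as asked, in the order asked, and still so for the second after the job is handed in, with the robot touching nothing.
It also fails if it takes over 67 s, if anything falls off the work surface, if the arm or the gripper's body presses on something with over 40 N, if the wrist force passes 120 N, or if a joint passes its speed limit or range.

## Robot

A 7-joint arm with a two-finger parallel gripper is mounted at the origin on the work surface. World frame = base frame: x ahead of the robot, y to its left, z up, the work surface at z = 0. Lengths are in m, angles in rad, forces in N, time in s.
With the tool pointing down it reaches from about 0.425 to 0.925 m from the base axis. Payload 6.8 kg.
Tool frame: the origin (TCP) lies between the finger pads; the fingertips stand 14 mm ahead of it and the grasp point (between the pads) lies 5 mm behind it; z points along the fingers, y is the line along which they close (so a half turn about z gives the same grasp; the last joint's range is limited). The gripper opens to 88 mm and grips with 3 to 60 N. Pads are 20 mm wide; open, the fingers measure 115 mm over their backs; the gripper's body (75 mm by 178 mm) begins 61 mm behind the grasp point.
Start: joints at [0.996, 0.477, 0.022, 1.555, -0.011, 1.109, -0.083], TCP at [0.304, -0.603, 0.199] pointing down, gripper open.
Joint ranges: [-2.96, 2.96], [-0.34, 2.1], [-1.41, 1.46], [0.24, 2.44], [-1.37, 4.51], [0.17, 1.92], [-2.96, 2.96]. Speed limits (rad/s): [2.39, 2.39, 3.14, 3.14, 3.14, 3.14, 3.14].

## Interface

Orientations are given as [roll, pitch, yaw] about the fixed x, y, z axes, in that order (R = Rz(yaw) Ry(pitch) Rx(roll)).
In Python, from cell import monitor, eyes, close_job gives the robot as it stands. The module is installed in compiled form; this text tells all that it offers.
- The arm moves only by the tool play_rows, never from a script. Its argument "steps" is one flat list of numbers, 7 for each row, row after row: the shift along the tool's x, y, z in mm, then the turn, a rotation vector about the tool's x, y, z in rad, then the finger opening in mm, from 0 to 87.8. A call has 1 to 12 rows; each row shifts and turns the commanded pose from where the row before left it, along the tool's axes as they then stand; what a row does not reach is not made up. A row lasts 1/12 s, in which the tool goes at most 41.7 mm and 7.16 degrees, less where a joint would pass 70% of its speed; a pose out of reach is approached as far as the arm can. A call with a gripper value outside its range is refused whole. The fingers move at their own pace and stop on an object; "grip_force" is the grip in N (left out, the last holds). Time passes only in rows, so rows that do not move let the fingers close. It gives the time, the measured TCP pose, the force, the opening and the grip force at its end, in the units of the state.
- monitor.read_state(): the state, without advancing time (a new reading comes with each control period).
- eyes.snapshot(name): name is "scene" or "top" or "wrist"; returns a dict with "frame" (384x512x3 uint8, red, green, blue), "K" (3x3 intrinsics, pixels), "pose" (4x4, takes a point from camera to world coordinates). Camera axes: x right, y up, looking along -z (the intrinsics and any distortion apply to the point x, -y, -z); pixel columns grow to the right and rows downward; lengths in m; the calibration is good to about 2 mm. A picture is of the moment at which its call begins. There is no depth.
- close_job(): hands the job in; it is judged then, once.
The state is a dict: "t": time; "q": joint angles; "joint_vel": joint speeds; "joint_efforts": joint torques, N m; "tool_pos": TCP position; "tcp_rot": TCP orientation; "contact_force": force on the tool from outside, world axes, zero at the start; "moment": the same for the moment, N m; "grip_width": finger opening in m; "grasp_force": force on a finger pad.
Only numpy, scipy, OpenCV 4.12 (cv2) and the standard library are available. Lean on these libraries where they do the work, as an engineer would, in place of code of your own. Each camera call takes 0.05 s, during which the arm holds its last target. There are 200 camera calls.

## Working session

There is one attempt and no reset: what is moved stays moved. The work goes in short steps, Python scripts to look and compute and a tool call to move; the robot and the scene stay as the last step left them, time stands still between calls to the robot, and variables do not carry over. Pictures are saved under pics/ and viewed, at most 10 in all, crops included, and the job is handed in when it is done.

Besides the shell and the picture viewer there is one more tool, called after "Emit:" by a JSON object that holds its "fn" and its "kwargs", one argument or row to a line. play_rows: Moves the arm, as the interface text tells. Its arguments: {"type":"object","properties":{"steps":{"type":"array","items":{"type":"number"}},"grip_force":{"type":"number"}},"required":["steps"]}

```bash
mkdir -p pics
python3 - <<'E'
from cell import monitor, eyes
import cv2, numpy as np, pickle
s=monitor.read_state(); print({k:np.round(v,3) for k,v in s.items()})
d={}
for n in ("scene","top"):
    f=eyes.snapshot(n); d[n]=f; print(n,f["K"].round(1).tolist(),f["pose"].round(3).tolist(),[k for k in f])
pickle.dump(d,open("d0.pkl","wb"))
im=np.hstack([d["scene"]["frame"],d["top"]["frame"]])[:,:,::-1]
cv2.imwrite("pics/scene.png",cv2.resize(d["scene"]["frame"][:,:,::-1],(800,600),interpolation=cv2.INTER_CUBIC)); cv2.imwrite("pics/top.png",cv2.resize(d["top"]["frame"][:,:,::-1],(800,600),interpolation=cv2.INTER_CUBIC))
E
```

```text
{'t': np.float64(0.0), 'q': array([ 0.996,  0.478,  0.022,  1.556, -0.012,  1.109, -0.083]), 'joint_vel': array([-0.   ,  0.001,  0.   ,  0.001,  0.002,  0.001, -0.   ]), 'joint_efforts': array([ 0.0000e+00, -5.8285e+01,  1.5340e+00, -2.7261e+01, -5.4000e-02,
        1.7000e-02,  0.0000e+00]), 'tool_pos': array([ 0.303, -0.602,  0.198]), 'tcp_rot': array([-3.14 ,  0.   ,  0.467]), 'contact_force': array([ 0.309,  0.692, -0.505]), 'moment': array([0.01 , 0.009, 0.045]), 'grasp_force': np.float64(0.0), 'grip_width': np.float64(0.088)}
scene [[485.0, 0.0, 253.1], [0.0, 485.0, 191.1], [0.0, 0.0, 1.0]] [[-0.856, -0.344, 0.387, 1.064], [0.517, -0.592, 0.618, 0.803], [0.016, 0.729, 0.685, 1.009], [0.0, 0.0, 0.0, 1.0]] ['frame', 'K', 'pose']
top [[442.0, 0.0, 251.9], [0.0, 442.0, 187.2], [0.0, 0.0, 1.0]] [[0.005, 0.993, -0.118, 0.395], [-1.0, 0.006, 0.009, 0.013], [0.009, 0.118, 0.993, 1.596], [0.0, 0.0, 0.0, 1.0]] ['frame', 'K', 'pose']
```

View pics/scene.png

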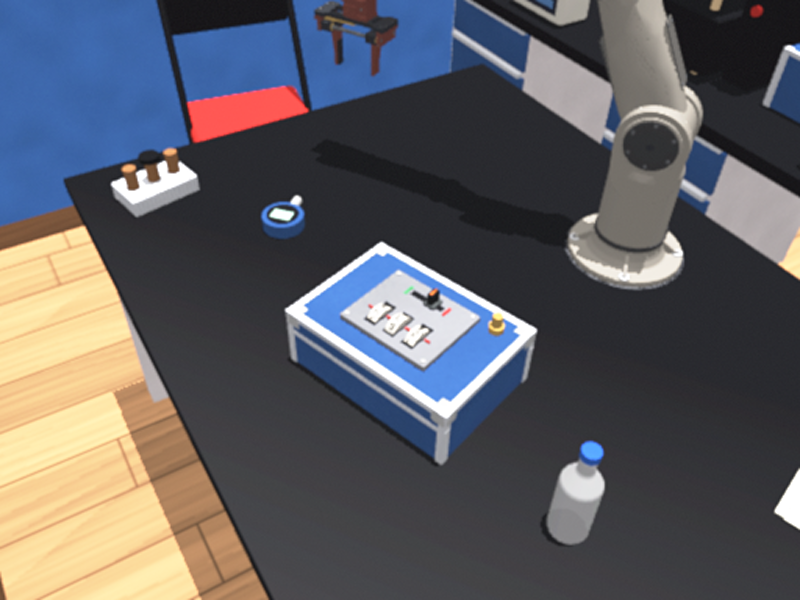

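View pics/top.png

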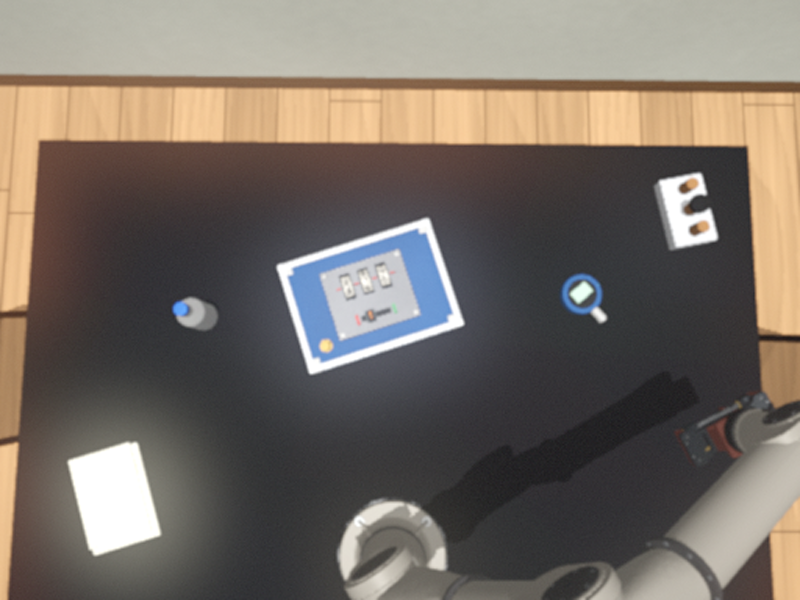

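The scene view shows the case with grey plate, the three wheels, the catch (tab near the red mark), the fitting on the lid, the gauge to the right and the bottle to the left. In the top view the case centre is near (370,295), turned about 17°. Next I measure the case lid from the top view.

```bash
cat > h.py <<'E'
import numpy as np, cv2
from scipy.spatial.transform import Rotation as R
def ray(f,px,z):
    px=np.atleast_2d(px).astype(float); K=f["K"]; P=f["pose"]
    d=np.c_[(px[:,0]-K[0,2])/K[0,0],-(px[:,1]-K[1,2])/K[1,1],-np.ones(len(px))]@P[:3,:3].T
    o=P[:3,3]; return o+d*((z-o[2])/d[:,2])[:,None]
def proj(f,X):
    P=f["pose"];K=f["K"]; c=(np.atleast_2d(X)-P[:3,3])@P[:3,:3]
    return np.c_[K[0,0]*c[:,0]/-c[:,2]+K[0,2], K[1,1]*-c[:,1]/-c[:,2]+K[1,2]]
E
python3 - <<'E'
import pickle
from h import *
d=pickle.load(open("d0.pkl","rb")); f=d["top"]; im=f["frame"].astype(int)
hsv=cv2.cvtColor(f["frame"],cv2.COLOR_RGB2HSV)
m=((hsv[...,2]>90)).astype(np.uint8); 
n,l,st,c=cv2.connectedComponentsWithStats(m)
k=l[int(240*.64),int(300*.64)]
for z,mask,name in ((.12,(l==l[170,int(330/1.5625)]) ,'case'),):
    print(mask.sum()); cn=max(cv2.findContours(mask.astype(np.uint8),0,2)[0],key=cv2.contourArea)
    w=ray(f,cn.reshape(-1,2),.12)[:,:2].astype(np.float32)*1000
    r=cv2.minAreaRect(w); print(name,r)
pl=((hsv[...,1]<60)&(hsv[...,2]>90)&(hsv[...,2]<200)).astype(np.uint8); pl[:, :195]=0; pl[:,275:]=0; pl[:155]=0; pl[220:]=0
pl=cv2.morphologyEx(pl,cv2.MORPH_OPEN,np.ones((3,3)))
cn=max(cv2.findContours(pl,0,2)[0],key=cv2.contourArea)
print('plate',cv2.minAreaRect(ray(f,cn.reshape(-1,2),.132)[:,:2].astype(np.float32)*1000))
E
```

```text
8755
case ((545.0665893554688, 50.370086669921875), (306.62237548828125, 367.3493957519531), 17.17706871032715)
plate ((522.2833862304688, 37.487266540527344), (26.29938316345215, 67.94886779785156), 12.509848594665527)
```

Run:
```python
import pickle
from h import *
d=pickle.load(open("d0.pkl","rb")); f=d["top"]
w=ray(f,np.array([[278,267],[428,220],[463,324],[311,373]])*.64,.12); print(w.round(3),w.mean(0))
print(np.linalg.norm(w-np.roll(w,1,0),axis=1), np.degrees(np.arctan2(*(w[0]-w[3])[[1,0]])),np.degrees(np.arctan2(*(w[0]-w[1])[[1,0]]))-90)
w=ray(d["scene"],np.array([[382,245],[288,312],[442,410],[535,328]])*.64,.12);print(w.round(3),w.mean(0))
```

```text
[[ 0.625  0.25   0.12 ]
 [ 0.731 -0.074  0.12 ]
 [ 0.504 -0.149  0.12 ]
 [ 0.398  0.175  0.12 ]] [0.56475317 0.05062232 0.12      ]
[0.23905927 0.34077179 0.23871369 0.34017995] 18.424402459455298 18.097265004231303
[[ 0.509 -0.137  0.12 ]
 [ 0.735 -0.062  0.12 ]
 [ 0.628  0.241  0.12 ]
 [ 0.4    0.177  0.12 ]] [0.56777702 0.05479208 0.12      ]
```

Emit:
{"fn": "play_rows", "kwargs": {
  "steps": [0,0,-17,0,0,-0.1185,0,0,0,-17,0,0,-0.1185,0,0,0,-17,0,0,-0.1185,0,0,0,-17,0,0,-0.1185,0,0,0,-17,0,0,-0.1185,0,0,0,-17,0,0,-0.1185,0,0,0,-17,0,0,-0.1185,0,0,0,-17,0,0,-0.1185,0,0,0,-17,0,0,-0.1185,0,0,0,-17,0,0,-0.1185,0,0,0,-17,0,0,-0.1185,0,0,0,-17,0,0,-0.1185,0],
  "grip_force": 20
}}

```text
t: 1.1
tool_pos: [0.3035, -0.6026, 0.4035]
tcp_rot: [-3.141, -0.001, 1.895]
contact_force: [-0.7, 0.1, 0.2]
grip_width: 0.0113
grasp_force: 0.0
```

Emit:
{"fn": "play_rows", "kwargs": {
  "steps": [30,25,0,0,0,0,0,30,25,0,0,0,0,0,30,25,0,0,0,0,0,30,25,0,0,0,0,0,30,25,0,0,0,0,0,30,25,0,0,0,0,0,30,25,0,0,0,0,0,30,25,0,0,0,0,0,30,25,0,0,0,0,0,30,25,0,0,0,0,0,30,25,0,0,0,0,0,30,25,0,0,0,0,0]
}}

```text
t: 2.1
tool_pos: [0.4762, -0.1652, 0.403]
tcp_rot: [-3.141, 0.0, 1.888]
contact_force: [0.5, 0.0, -0.0]
grip_width: 0.0003
grasp_force: 0.0
```

Emit:
{"fn": "play_rows", "kwargs": {
  "steps": [30,25,0,0,0,0,0,30,25,0,0,0,0,0,30,25,0,0,0,0,0,30,25,0,0,0,0,0,30,25,0,0,0,0,0,30,24,0,0,0,0,0,0,0,0,0,0,0,0,0,0,0,0,0,0,0]
}}

```text
t: 2.77
tool_pos: [0.5612, 0.0532, 0.4025]
tcp_rot: [-3.141, -0.001, 1.894]
contact_force: [-0.6, -1.3, 0.4]
grip_width: 0.0007
grasp_force: 0.0
```

Run:
```python
from cell import monitor, eyes
from h import *
import pickle
s=monitor.read_state(); print({k:np.round(v,3) for k,v in s.items()})
f=eyes.snapshot("wrist"); pickle.dump(f,open("w1.pkl","wb")); print(f["K"].round(1).tolist(),f["pose"].round(3).tolist())
cv2.imwrite("pics/w1.png",cv2.resize(f["frame"][:,:,::-1],(800,600),interpolation=cv2.INTER_CUBIC))
```

```text
{'t': np.float64(2.767), 'q': array([ 0.366,  0.238, -0.705,  1.489,  0.153,  1.472, -0.017]), 'joint_vel': array([ 0.049, -0.018,  0.055,  0.01 ,  0.008,  0.006,  0.016]), 'joint_efforts': array([ -2.308, -40.554,  -5.785, -30.135,  -0.283,  -0.087,  -0.213]), 'tool_pos': array([0.561, 0.053, 0.402]), 'tcp_rot': array([-3.141e+00, -1.000e-03,  1.894e+00]), 'contact_force': array([-0.572, -1.27 ,  0.386]), 'moment': array([-0.089, -0.117,  0.016]), 'grasp_force': np.float64(0.0), 'grip_width': np.float64(0.001)}
[[284.9, 0.0, 254.1], [0.0, 284.9, 193.3], [0.0, 0.0, 1.0]] [[0.948, -0.306, -0.083, 0.538], [0.317, 0.914, 0.251, 0.122], [-0.001, -0.265, 0.964, 0.588], [0.0, 0.0, 0.0, 1.0]]
```

View pics/w1.png

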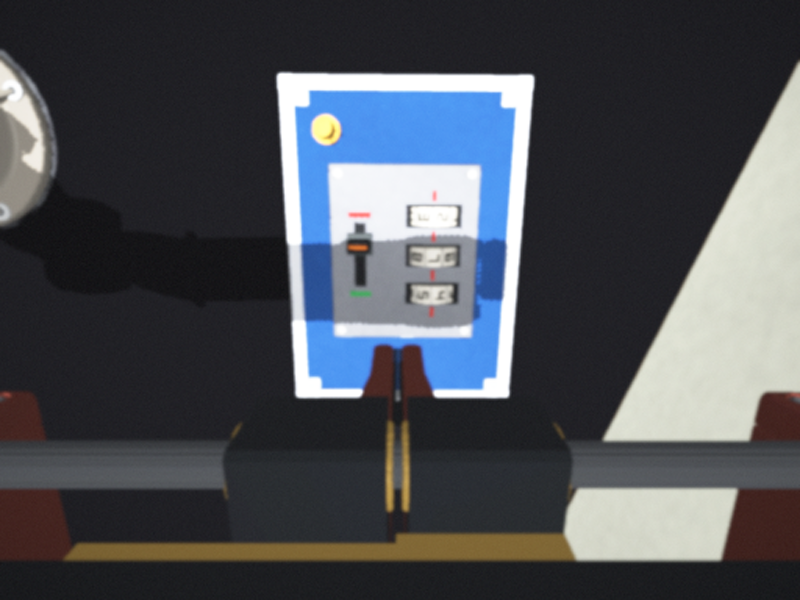

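The wrist view shows the lock clearly: left, middle and right wheels at (434,216), (433,256), (432,294), the red pins at (434,196), (433,237), (432,274), (431,312), the catch tab at (359,245), the green mark at (360,294). I'll refine the case pose and crop the wheels.

Run:
```python
import pickle
from h import *
f=pickle.load(open("w1.pkl","rb"))
w=ray(f,np.array([[330,165],[480,165],[472,337],[334,337]])*.64,.132); print('plate',w.round(4).tolist(),w.mean(0).round(4),np.linalg.norm(w-np.roll(w,1,0),axis=1).round(3))
print('yaw', [np.degrees(np.arctan2(*(a-b)[[1,0]])).round(2) for a,b in ((w[1],w[0]),(w[2],w[3]))],[np.degrees(np.arctan2(*(a-b)[[1,0]])).round(2)-90 for a,b in ((w[0],w[3]),(w[1],w[2]))])
r=f["frame"].astype(int); m=((r[...,0]-r[...,1]>50)&(r[...,0]-r[...,2]>50)).astype(np.uint8); m[:,:265]=0;m[:,292]=0;m[:115]=0;m[210:]=0
n,l,st,c=cv2.connectedComponentsWithStats(m)
c=c[1:][st[1:,4]>2]; print(c.round(1)); p=ray(f,c,.135); print('pins',p.round(4).tolist(), p.mean(0))
d=p[0]-p[-1]; print(np.degrees(np.arctan2(d[1],d[0]))-90,np.linalg.norm(d))
```

```text
plate [[0.471, 0.1148, 0.132], [0.6103, 0.1614, 0.132], [0.667, -0.0078, 0.132], [0.525, -0.0554, 0.132]] [0.5683 0.0532 0.132 ] [0.179 0.147 0.178 0.15 ]
yaw [np.float64(18.5), np.float64(18.52)] [np.float64(17.61), np.float64(18.540000000000006)]
[[277.5 125. ]
 [277.  151.5]
 [276.5 175.5]
 [275.8 199.4]]
pins [[0.5767, 0.1198, 0.135], [0.5897, 0.0811, 0.135], [0.6021, 0.0443, 0.135], [0.6146, 0.0059, 0.135]] [0.59577126 0.0627887  0.135     ]
18.404294579066445 0.12000412671199581
```

Emit:
{"fn": "play_rows", "kwargs": {
  "steps": [-15,0,35,0,0,0,0,-15,0,35,0,0,0,0,-15,0,35,0,0,0,0,-15,0,35,0,0,0,0,-10,0,30,0,0,0,0,-10,0,30,0,0,0,0,0,0,0,0,0,0,0,0,0,0,0,0,0,0]
}}

```text
t: 3.48
tool_pos: [0.5852, -0.0278, 0.2023]
tcp_rot: [-3.138, -0.001, 1.885]
contact_force: [0.9, 0.5, -0.0]
grip_width: 0.0004
grasp_force: 0.0
```

Run:
```python
from cell import monitor, eyes
from h import *
import pickle
s=monitor.read_state(); print(s["tool_pos"],s["tcp_rot"])
f=eyes.snapshot("wrist"); pickle.dump(f,open("w2.pkl","wb")); print(f["pose"].round(3).tolist())
cv2.imwrite("pics/w2.png",cv2.resize(f["frame"][:,:,::-1],(800,600),interpolation=cv2.INTER_CUBIC))
```

```text
[ 0.58518931 -0.02783008  0.2023153 ] [-3.13824883e+00 -6.03442121e-04  1.88519238e+00]
[[0.951, -0.299, -0.079, 0.563], [0.309, 0.917, 0.254, 0.042], [-0.003, -0.266, 0.964, 0.388], [0.0, 0.0, 0.0, 1.0]]
```

View pics/w2.png

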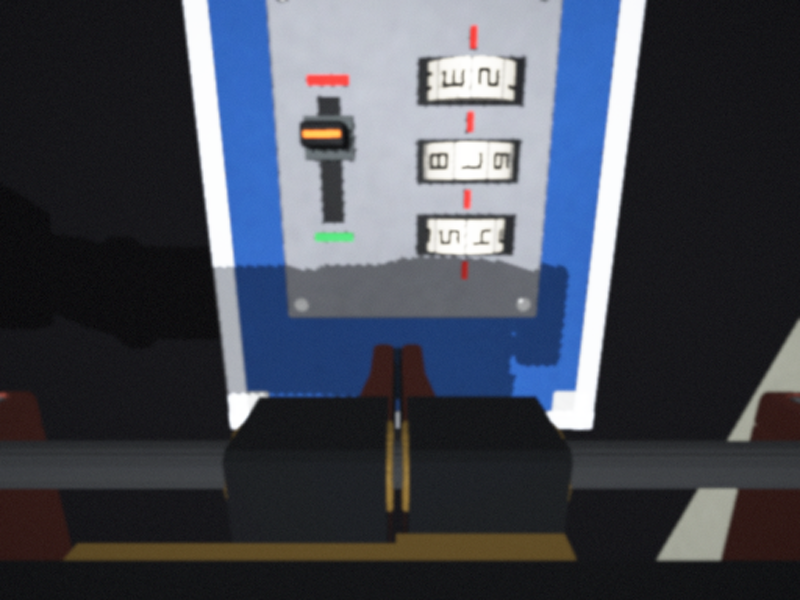

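The wrist view shows the left wheel between 3 (454,78) and 2 (488,77), with the line at about x=472, so about 2.5. The middle wheel shows 7. The right wheel is between 5 (450,236) and 4 (483,236), with the line at about 466, so about 4.5. The catch is still near the red mark. Left needs about +27 mm of rim and right about −44 mm. I'll go to the left wheel.

Emit:
{"fn": "play_rows", "kwargs": {
  "steps": [30,8,0,0,0,0,0,30,8,0,0,0,0,0,30,8,0,0,0,0,0,32,7,0,0,0,0,0,0,0,17,0,0,0,0,0,0,16,0,0,0,0,0,0,0,0,0,0,0,0,0,0,0,0,0,0,0,0,0,0,0,0,0],
  "grip_force": 20
}}

```text
t: 4.28
tool_pos: [0.5789, 0.1003, 0.1724]
tcp_rot: [3.139, 0.001, 1.888]
contact_force: [0.7, 0.0, 0.5]
grip_width: 0.0001
grasp_force: 0.0
```

Run:
```python
from cell import monitor
from h import *
s=monitor.read_state(); C=np.array([.5673,.0533]);a=np.radians(18.4);M=np.array([[np.cos(a),np.sin(a)],[-np.sin(a),np.cos(a)]])
print(s["tool_pos"].round(4),s["tcp_rot"].round(4),'case mm',(M@(s["tool_pos"][:2]-C)*1000).round(1),s["contact_force"].round(2),s["moment"].round(2))
```

```text
[0.5789 0.1003 0.1724] [3.1386e+00 5.0000e-04 1.8882e+00] case mm [25.9 40.9] [0.66 0.   0.55] [-0.04 -0.14  0.04]
```

Emit:
{"fn": "play_rows", "kwargs": {
  "steps": [-1,-4,3,0,0,0,0,0,0,0,0,0,0,0,0,0,0,0,0,0,0,0,0,0,0,0,0,0]
}}

```text
t: 4.62
tool_pos: [0.5744, 0.0976, 0.1676]
tcp_rot: [3.141, 0.0, 1.888]
contact_force: [0.1, 0.3, -0.3]
grip_width: 0.0003
grasp_force: 0.0
```

Emit:
{"fn": "play_rows", "kwargs": {
  "steps": [0,0,1,0,0,0,0,0,0,0,0,0,0,0,0,0,0,0,0,0,0]
}}

```text
t: 4.87
tool_pos: [0.5742, 0.0979, 0.1661]
tcp_rot: [-3.141, -0.0, 1.889]
contact_force: [-0.9, -0.7, 0.2]
grip_width: 0.0007
grasp_force: 0.0
```

Emit:
{"fn": "play_rows", "kwargs": {
  "steps": [0,0,0.5,0,0,0,0,0,0,0.5,0,0,0,0,0,0,0,0,0,0,0]
}}

```text
t: 5.12
tool_pos: [0.5742, 0.0979, 0.165]
tcp_rot: [-3.141, -0.0, 1.889]
contact_force: [-1.0, 0.2, 0.2]
grip_width: 0.0002
grasp_force: 0.0
```

Emit:
{"fn": "play_rows", "kwargs": {
  "steps": [0,0,0.5,0,0,0,0,0,0,0.4,0,0,0,0,0,0,0,0,0,0,0]
}}

```text
t: 5.37
tool_pos: [0.5742, 0.0979, 0.1641]
tcp_rot: [-3.141, -0.0, 1.889]
contact_force: [0.4, 0.5, 0.2]
grip_width: 0.0005
grasp_force: 0.0
```

Emit:
{"fn": "play_rows", "kwargs": {
  "steps": [0,0,0.4,0,0,0,0,0,0,0.3,0,0,0,0,0,0,0,0,0,0,0]
}}

```text
t: 5.62
tool_pos: [0.5742, 0.0979, 0.1635]
tcp_rot: [-3.142, 0.0, 1.889]
contact_force: [-0.3, -0.1, -0.5]
grip_width: 0.0005
grasp_force: 0.0
```

Emit:
{"fn": "play_rows", "kwargs": {
  "steps": [0,0,0.4,0,0,0,0,0,0,0.3,0,0,0,0,0,0,0,0,0,0,0]
}}

```text
t: 5.87
tool_pos: [0.5742, 0.0979, 0.1628]
tcp_rot: [-3.141, -0.0, 1.889]
contact_force: [-0.3, 0.5, -0.1]
grip_width: 0.0003
grasp_force: 0.0
```

Emit:
{"fn": "play_rows", "kwargs": {
  "steps": [0,0,0.4,0,0,0,0,0,0,0.4,0,0,0,0,0,0,0,0,0,0,0]
}}

```text
t: 6.12
tool_pos: [0.5742, 0.0979, 0.162]
tcp_rot: [-3.141, 0.0, 1.889]
contact_force: [0.6, -0.2, 1.2]
grip_width: 0.0006
grasp_force: 0.0
```

Emit:
{"fn": "play_rows", "kwargs": {
  "steps": [0,0,0.4,0,0,0,0,0,0,0.3,0,0,0,0,0,0,0,0,0,0,0]
}}

```text
t: 6.37
tool_pos: [0.5743, 0.0979, 0.1613]
tcp_rot: [-3.142, 0.0, 1.889]
contact_force: [-0.3, 0.1, -1.0]
grip_width: 0.0004
grasp_force: 0.0
```

Emit:
{"fn": "play_rows", "kwargs": {
  "steps": [0,0,0.4,0,0,0,0,0,0,0.4,0,0,0,0,0,0,0,0,0,0,0]
}}

```text
t: 6.62
tool_pos: [0.5742, 0.0979, 0.1605]
tcp_rot: [-3.142, -0.0, 1.889]
contact_force: [-0.4, -0.0, 0.2]
grip_width: 0.0001
grasp_force: 0.0
```

Emit:
{"fn": "play_rows", "kwargs": {
  "steps": [0,0,0.4,0,0,0,0,0,0,0.3,0,0,0,0,0,0,0,0,0,0,0]
}}

```text
t: 6.87
tool_pos: [0.5742, 0.0979, 0.1598]
tcp_rot: [-3.142, 0.0, 1.889]
contact_force: [-0.8, -0.4, -0.2]
grip_width: 0.0006
grasp_force: 0.0
```

Emit:
{"fn": "play_rows", "kwargs": {
  "steps": [0,0,0.4,0,0,0,0,0,0,0.4,0,0,0,0,0,0,0,0,0,0,0]
}}

```text
t: 7.12
tool_pos: [0.5742, 0.0979, 0.159]
tcp_rot: [-3.141, 0.0, 1.889]
contact_force: [0.4, 0.1, 0.2]
grip_width: 0.0006
grasp_force: 0.0
```

Emit:
{"fn": "play_rows", "kwargs": {
  "steps": [0,0,0.4,0,0,0,0,0,0,0.3,0,0,0,0,0,0,0,0,0,0,0]
}}

```text
t: 7.37
tool_pos: [0.5742, 0.0978, 0.1583]
tcp_rot: [-3.141, 0.0, 1.889]
contact_force: [-0.3, -0.0, -0.1]
grip_width: 0.0006
grasp_force: 0.0
```

Emit:
{"fn": "play_rows", "kwargs": {
  "steps": [0,0,0.4,0,0,0,0,0,0,0.4,0,0,0,0,0,0,0,0,0,0,0]
}}

```text
t: 7.62
tool_pos: [0.5742, 0.0979, 0.1575]
tcp_rot: [-3.141, 0.0, 1.889]
contact_force: [0.3, 0.1, -0.0]
grip_width: 0.0005
grasp_force: 0.0
```

Emit:
{"fn": "play_rows", "kwargs": {
  "steps": [0,0,0.4,0,0,0,0,0,0,0.3,0,0,0,0,0,0,0,0,0,0,0]
}}

```text
t: 7.87
tool_pos: [0.5742, 0.0979, 0.1568]
tcp_rot: [-3.141, -0.0, 1.889]
contact_force: [0.2, -0.1, -0.5]
grip_width: 0.0002
grasp_force: 0.0
```

Emit:
{"fn": "play_rows", "kwargs": {
  "steps": [0,0,0.4,0,0,0,0,0,0,0.4,0,0,0,0,0,0,0,0,0,0,0]
}}

```text
t: 8.12
tool_pos: [0.5742, 0.0979, 0.156]
tcp_rot: [-3.141, 0.0, 1.889]
contact_force: [0.0, -0.1, 0.1]
grip_width: 0.0002
grasp_force: 0.0
```

Emit:
{"fn": "play_rows", "kwargs": {
  "steps": [0,0,0.4,0,0,0,0,0,0,0.3,0,0,0,0,0,0,0,0,0,0,0]
}}

```text
t: 8.37
tool_pos: [0.5742, 0.0979, 0.1553]
tcp_rot: [-3.141, -0.0, 1.889]
contact_force: [-0.2, 0.2, -0.4]
grip_width: 0.001
grasp_force: 0.0
```

Run:
```python
from cell import monitor, eyes
from h import *
import pickle
f=eyes.snapshot("wrist"); pickle.dump(f,open("w3.pkl","wb")); g=eyes.snapshot("scene")
a=cv2.resize(f["frame"][180:300,150:350,::-1],(800,480),interpolation=cv2.INTER_CUBIC)
x,y=proj(g,[[.574,.098,.146]])[0].astype(int); print(x,y)
b=cv2.resize(g["frame"][y-25:y+15,x-60:x+60,::-1],(800,266),interpolation=cv2.INTER_CUBIC)
cv2.imwrite("pics/w3.png",cv2.resize(np.vstack([a,b]),(640,597)))
```

```text
269 208
```

View pics/w3.png

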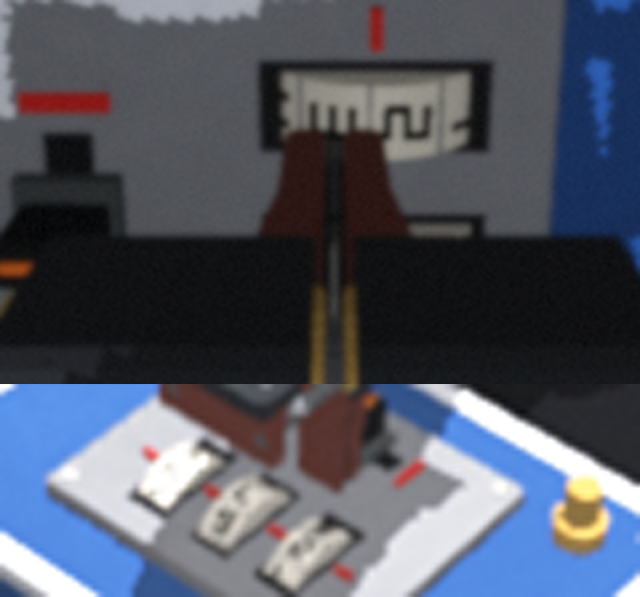

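The crop shows the fingertip end at (285–385,130), hiding only part of the left wheel at (270–490, 65–150), with no touch yet. I'll check where the tip should project.

Run:
```python
from cell import monitor
from h import *
import pickle
f=pickle.load(open("w3.pkl","rb")); s=monitor.read_state(); T=R.from_euler("xyz",s["tcp_rot"]).as_matrix(); p=s["tool_pos"]; print(p)
for o in ([0,0,14],[10,0,14],[-10,0,14],[10,10,14],[10,-10,14],[10,0,0],[10,0,20],[10,0,-10],[4,8,14],[4,-8,14]):
    print(o,((proj(f,p+T@(np.array(o)/1e3))[0]-[150,180])*3.2).round(0))
C=np.array([.5673,.0533]);a=np.radians(18.4);M=np.array([[np.cos(a),-np.sin(a)],[np.sin(a),np.cos(a)]])
for h in (.1415,.146,.1505):
  for u in ([30,49],[30,31],[30,40]): print(h,u,((proj(f,np.r_[C+M@np.array(u)/1e3,h])[0]-[150,180])*3.2).round(0))
for u in ([30,60],[30,20]): print('pin',u,((proj(f,np.r_[C+M@np.array(u)/1e3,.136])[0]-[150,180])*3.2).round(0))
```

```text
[0.57425625 0.09790429 0.1553684 ]
[0, 0, 14] [334. 119.]
[10, 0, 14] [334.  78.]
[-10, 0, 14] [334. 159.]
[10, 10, 14] [378.  78.]
[10, -10, 14] [290.  78.]
[10, 0, 0] [334.  97.]
[10, 0, 20] [334.  70.]
[10, 0, -10] [334. 113.]
[4, 8, 14] [369. 102.]
[4, -8, 14] [299. 102.]
0.1415 [30, 49] [374.  82.]
0.1415 [30, 31] [374. 156.]
0.1415 [30, 40] [374. 119.]
0.146 [30, 49] [375.  89.]
0.146 [30, 31] [375. 163.]
0.146 [30, 40] [375. 126.]
0.1505 [30, 49] [376.  95.]
0.1505 [30, 31] [376. 171.]
0.1505 [30, 40] [376. 133.]
pin [30, 60] [374.  30.]
pin [30, 20] [372. 189.]
```

Run:
```python
from cell import monitor
from h import *
import pickle
f=pickle.load(open("w3.pkl","rb")); g=pickle.load(open("d0.pkl","rb"))["scene"]
def P(f):
    T=np.linalg.inv(f["pose"]); return f["K"]@np.diag([1,-1,-1])@T[:3]
X=cv2.triangulatePoints(P(f),P(g),np.array([270.3,220.6]),np.array([273.7,202.9])); X=(X[:3]/X[3]).ravel(); print(X, proj(f,X),proj(g,X))
s=monitor.read_state(); T=R.from_euler("xyz",s["tcp_rot"]).as_matrix(); print('tool mm',T.T@(X-s["tool_pos"])*1e3)
```

```text
[0.57689892 0.11685794 0.18343631] [[268.86005693 214.39096444]] [[273.25878123 202.60298225]]
tool mm [ 17.17592953   8.43637731 -28.06861769]
```

Run:
```python
from cell import monitor, eyes
from h import *
s=monitor.read_state(); T=R.from_euler("xyz",s["tcp_rot"]).as_matrix(); 
g=eyes.snapshot("scene"); t=eyes.snapshot("top")
def crop(g,w,h):
    im=g["frame"][:,:,::-1].copy(); k=8
    x,y=proj(g,s["tool_pos"]+[0,0,.02])[0].astype(int); c=cv2.resize(im[y-h:y+h,x-w:x+w],None,fx=k,fy=k,interpolation=cv2.INTER_CUBIC)
    for o in ([0,0,14],[10,10,14],[10,-10,14],[-10,10,14],[-10,-10,14]):
        q=((proj(g,s["tool_pos"]+T@(np.array(o)/1e3))[0]-[x-w,y-h]+.5)*k).astype(int); cv2.circle(c,tuple(map(int,q)),3,(0,255,0),-1)
    return c
cv2.imwrite("pics/s4.png",crop(g,50,36))
```

```text
(no output)
```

View pics/s4.png

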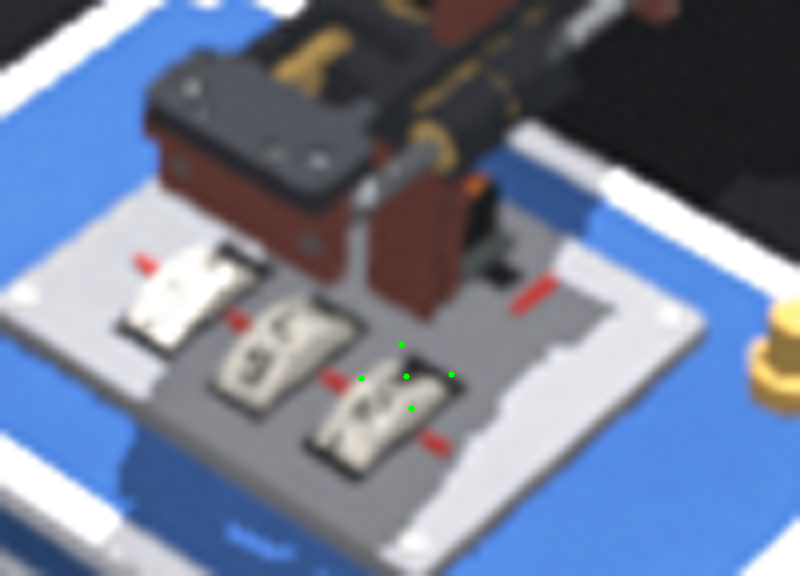

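The scene crop shows the visible jaw plates ending at about (430,315), above the computed tip position (green, 406,376). The view doesn't settle where the tip is, so I'll centre over the wheel and keep feeling down in small steps.

Emit:
{"fn": "play_rows", "kwargs": {
  "steps": [0,0,-1,0,0,0,0,0,9,0,0,0,0,0,0,0,0,0,0,0,0,0,0,0,0,0,0,0]
}}

```text
t: 8.9
tool_pos: [0.5834, 0.101, 0.1564]
tcp_rot: [3.141, -0.0, 1.889]
contact_force: [-0.4, 0.5, 0.3]
grip_width: 0.0006
grasp_force: 0.0
```

Emit:
{"fn": "play_rows", "kwargs": {
  "steps": [0,0,0.5,0,0,0,0,0,0,0.5,0,0,0,0,0,0,0,0,0,0,0]
}}

```text
t: 9.15
tool_pos: [0.5826, 0.1006, 0.1552]
tcp_rot: [-3.141, 0.0, 1.889]
contact_force: [-1.1, 0.1, -0.0]
grip_width: 0.0008
grasp_force: 0.0
```

Emit:
{"fn": "play_rows", "kwargs": {
  "steps": [0,0,0.4,0,0,0,0,0,0,0.4,0,0,0,0,0,0,0,0,0,0,0]
}}

```text
t: 9.4
tool_pos: [0.5827, 0.1007, 0.1545]
tcp_rot: [-3.141, 0.0, 1.889]
contact_force: [-1.1, -0.0, 0.1]
grip_width: 0.0002
grasp_force: 0.0
```

Emit:
{"fn": "play_rows", "kwargs": {
  "steps": [0,0,0.4,0,0,0,0,0,0,0.4,0,0,0,0,0,0,0,0,0,0,0]
}}

```text
t: 9.65
tool_pos: [0.5828, 0.1007, 0.1537]
tcp_rot: [-3.142, -0.0, 1.889]
contact_force: [-0.2, -0.7, -0.2]
grip_width: 0.0005
grasp_force: 0.0
```

Emit:
{"fn": "play_rows", "kwargs": {
  "steps": [0,0,0.4,0,0,0,0,0,0,0.4,0,0,0,0,0,0,0,0,0,0,0]
}}

```text
t: 9.9
tool_pos: [0.5828, 0.1007, 0.1529]
tcp_rot: [-3.142, -0.0, 1.889]
contact_force: [-0.8, 0.3, -0.1]
grip_width: 0.0005
grasp_force: 0.0
```

Run:
```python
from cell import monitor
from h import *
import pickle
g=pickle.load(open("d0.pkl","rb"))["scene"]; s=monitor.read_state()
# pose when s4 was taken
p=np.array([.57425,.0979,.1554]); T=R.from_euler("xyz",[-3.141,0,1.889]).as_matrix()
x,y=proj(g,p+[0,0,.02])[0].astype(int)
for o in ([37.5,89,-66],[-37.5,89,-66],[37.5,57.5,-66],[10,8.5,14],[10,8.5,-24],[-10,8.5,-24],[10,-8.5,-24]):
    print(o,((proj(g,p+T@(np.array(o)/1e3))[0]-[x-50,y-36]+.5)*8).round())
print(s["joint_efforts"].round(2))
```

```text
[37.5, 89, -66] [321. 409.]
[-37.5, 89, -66] [125. 286.]
[37.5, 57.5, -66] [392. 350.]
[10, 8.5, 14] [414. 406.]
[10, 8.5, -24] [419. 319.]
[-10, 8.5, -24] [369. 289.]
[10, -8.5, -24] [454. 290.]
[-2.000e-02 -5.034e+01 -7.230e+00 -2.451e+01 -5.000e-02 -2.000e-02
 -0.000e+00]
```

Emit:
{"fn": "play_rows", "kwargs": {
  "steps": [0,0,0.5,0,0,0,0,0,0,0.5,0,0,0,0,0,0,0,0,0,0,0]
}}

```text
t: 10.15
tool_pos: [0.5827, 0.1007, 0.1518]
tcp_rot: [-3.141, -0.0, 1.889]
contact_force: [0.8, 0.0, -0.1]
grip_width: 0.0007
grasp_force: 0.0
```

Emit:
{"fn": "play_rows", "kwargs": {
  "steps": [0,0,0.5,0,0,0,0,0,0,0.5,0,0,0,0,0,0,0,0,0,0,0]
}}

```text
t: 10.4
tool_pos: [0.5827, 0.1007, 0.1508]
tcp_rot: [-3.141, -0.0, 1.889]
contact_force: [-0.2, -0.4, -0.3]
grip_width: 0.0003
grasp_force: 0.0
```

Run:
```python
from cell import monitor, eyes
from h import *
f=eyes.snapshot("wrist"); s=monitor.read_state()
print(s["tool_pos"],s["contact_force"].round(2))
cv2.imwrite("pics/w5.png",cv2.resize(f["frame"][140:300,150:350,::-1],(750,600),interpolation=cv2.INTER_CUBIC))
```

```text
[0.58279587 0.10068809 0.15090468] [-0.67  0.82 -0.28]
```

View pics/w5.png

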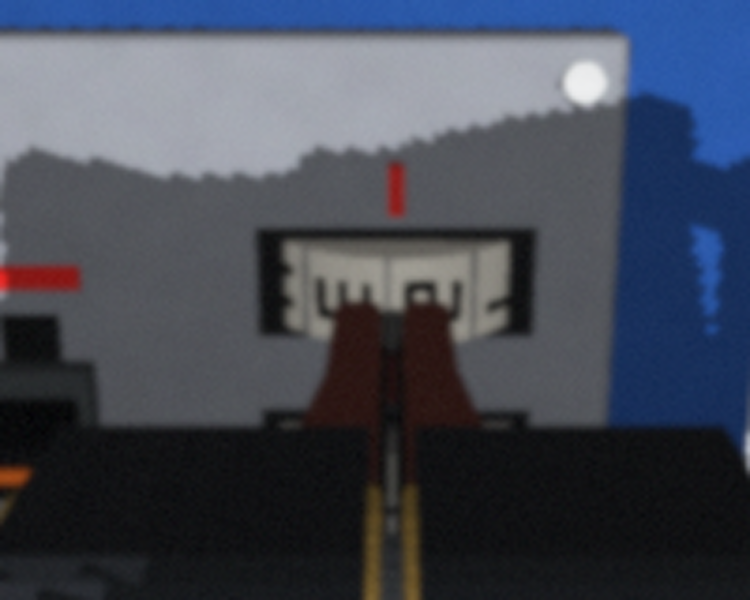

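The closer wrist crop shows the real fingertips (340–460, 305) still well above the wheel, with a small gap between them. They seem to end about 24 mm behind the TCP, so about 33 mm remain. I'll go lower faster, then feel.

Emit:
{"fn": "play_rows", "kwargs": {
  "steps": [0,0,2,0,0,0,0,0,0,2,0,0,0,0,0,0,0,0,0,0,0]
}}

```text
t: 10.7
tool_pos: [0.5825, 0.1006, 0.1465]
tcp_rot: [-3.141, -0.0, 1.889]
contact_force: [-0.1, -0.0, -0.0]
grip_width: 0.0006
grasp_force: 0.0
```

Emit:
{"fn": "play_rows", "kwargs": {
  "steps": [0,0,3,0,0,0,0,0,0,3,0,0,0,0,0,0,0,0,0,0,0]
}}

```text
t: 10.95
tool_pos: [0.5824, 0.1005, 0.1402]
tcp_rot: [-3.141, -0.0, 1.889]
contact_force: [-0.4, 0.1, -1.1]
grip_width: 0.0008
grasp_force: 0.0
```

Emit:
{"fn": "play_rows", "kwargs": {
  "steps": [0,0,3,0,0,0,0,0,0,3,0,0,0,0,0,0,0,0,0,0,0]
}}

```text
t: 11.2
tool_pos: [0.5824, 0.1006, 0.1342]
tcp_rot: [-3.141, -0.0, 1.889]
contact_force: [0.4, -0.6, -0.2]
grip_width: 0.0006
grasp_force: 0.0
```

Run:
```python
from cell import monitor, eyes
from h import *
s=monitor.read_state();g=eyes.snapshot("scene"); T=R.from_euler("xyz",s["tcp_rot"]).as_matrix();p=s["tool_pos"]; print(p)
x,y=proj(g,p+T@[0,0,-.024])[0].astype(int)
c=cv2.resize(g["frame"][y-20:y+25,x-30:x+30,::-1],None,fx=12,fy=12,interpolation=cv2.INTER_CUBIC)
cv2.imwrite("pics/s6.png",c)
for o in ([10,10,-24],[-10,10,-24],[10,-10,-24]): print(o,(proj(g,p+T@(np.array(o)/1e3))[0]-[x-30,y-20]+.5)*12)
```

```text
[0.58241784 0.10057109 0.13422281]
[10, 10, -24] [377.12541405 302.68619081]
[-10, 10, -24] [302.22295633 256.83885354]
[10, -10, -24] [438.4261164  250.88249796]
```

View pics/s6.png

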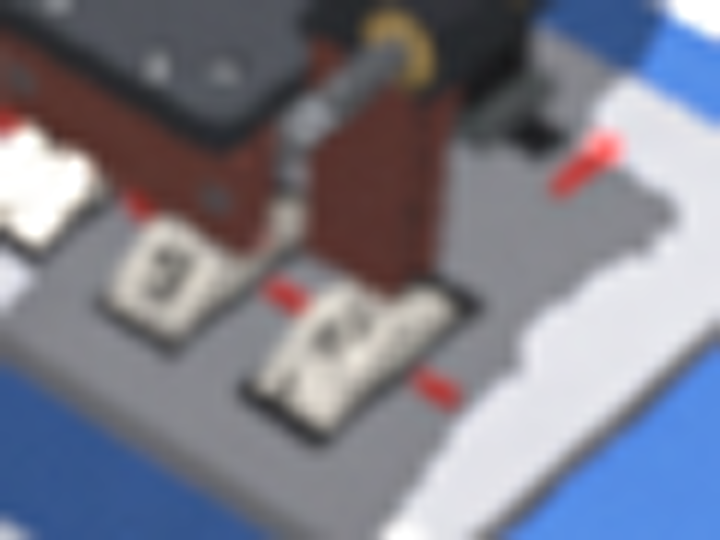

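The scene crop confirms the real tip (395,290) is still about 15–20 mm above the left wheel, with TCP z at 0.134. I'll continue, then take fine steps.

Emit:
{"fn": "play_rows", "kwargs": {
  "steps": [0,0,2,0,0,0,0,0,0,2,0,0,0,0,0,0,0,0,0,0,0]
}}

```text
t: 11.5
tool_pos: [0.5826, 0.1006, 0.1306]
tcp_rot: [-3.141, -0.0, 1.889]
contact_force: [0.6, 0.4, 0.2]
grip_width: 0.0004
grasp_force: 0.0
```

Emit:
{"fn": "play_rows", "kwargs": {
  "steps": [0,0,1.5,0,0,0,0,0,0,1.5,0,0,0,0,0,0,0,0,0,0,0]
}}

```text
t: 11.75
tool_pos: [0.5827, 0.1006, 0.1277]
tcp_rot: [-3.141, -0.0, 1.889]
contact_force: [-0.5, -0.6, -0.3]
grip_width: 0.0003
grasp_force: 0.0
```

Run:
```python
from cell import monitor, eyes
from h import *
import pickle
f=pickle.load(open("w3.pkl","rb")); g=eyes.snapshot("scene"); f2=eyes.snapshot("wrist"); pickle.dump((g,f2),open("d7.pkl","wb"))
def P(f):
    T=np.linalg.inv(f["pose"]); return f["K"]@np.diag([1,-1,-1])@T[:3]
p=np.array([.57425,.0979,.1554]); T=R.from_euler("xyz",[-3.141,0,1.889]).as_matrix(); x,y=proj(g,p+[0,0,.02])[0].astype(int)
for a,b in (((483,253),(340,280)),((270.3,220.6),(430,315))):
    q=np.array(b)/8.+[x-50,y-36]
    X=cv2.triangulatePoints(P(f),P(g),np.array(a,float),q); X=(X[:3]/X[3]).ravel(); print('tool mm',(T.T@(X-p)*1e3).round(1),proj(f,X)-a,proj(g,X)-q)
```

```text
tool mm [  31.6   73.9 -100.8] [[-0.32612768 -4.8979272 ]] [[-0.17509687 -0.18411077]]
tool mm [ 15.3   8.9 -28.4] [[-0.6967068  -2.93965552]] [[-0.20963747 -0.14019561]]
```

Emit:
{"fn": "play_rows", "kwargs": {
  "steps": [0,0,0.5,0,0,0,0,0,0,0.5,0,0,0,0,0,0,0,0,0,0,0]
}}

```text
t: 12.1
tool_pos: [0.5827, 0.1007, 0.1269]
tcp_rot: [-3.141, -0.0, 1.889]
contact_force: [-0.8, 0.1, 0.7]
grip_width: 0.0003
grasp_force: 0.0
```

Emit:
{"fn": "play_rows", "kwargs": {
  "steps": [0,0,0.5,0,0,0,0,0,0,0.5,0,0,0,0,0,0,0,0,0,0,0]
}}

```text
t: 12.35
tool_pos: [0.5828, 0.1006, 0.1258]
tcp_rot: [-3.141, 0.0, 1.889]
contact_force: [-0.1, -0.6, 0.1]
grip_width: 0.0007
grasp_force: 0.0
```

Emit:
{"fn": "play_rows", "kwargs": {
  "steps": [0,0,0.5,0,0,0,0,0,0,0.5,0,0,0,0,0,0,0,0,0,0,0]
}}

```text
t: 12.6
tool_pos: [0.5828, 0.1007, 0.1248]
tcp_rot: [-3.141, 0.0, 1.889]
contact_force: [1.0, -0.3, 1.4]
grip_width: 0.0006
grasp_force: 0.0
```

Emit:
{"fn": "play_rows", "kwargs": {
  "steps": [0,0,0.5,0,0,0,0,0,0,0.5,0,0,0,0,0,0,0,0,0,0,0]
}}

```text
t: 12.85
tool_pos: [0.5828, 0.1007, 0.1239]
tcp_rot: [-3.141, 0.0, 1.889]
contact_force: [-0.2, -0.8, 0.2]
grip_width: 0.0008
grasp_force: 0.0
```

Emit:
{"fn": "play_rows", "kwargs": {
  "steps": [0,0,0.5,0,0,0,0,0,0,0.5,0,0,0,0,0,0,0,0,0,0,0]
}}

```text
t: 13.1
tool_pos: [0.5827, 0.1007, 0.1228]
tcp_rot: [-3.141, -0.0, 1.889]
contact_force: [-0.6, -0.4, 0.9]
grip_width: 0.0003
grasp_force: 0.0
```

Emit:
{"fn": "play_rows", "kwargs": {
  "steps": [0,0,0.5,0,0,0,0,0,0,0.5,0,0,0,0,0,0,0,0,0,0,0]
}}

```text
t: 13.35
tool_pos: [0.5828, 0.1007, 0.1218]
tcp_rot: [-3.141, 0.0, 1.889]
contact_force: [0.1, -0.5, 0.8]
grip_width: 0.0004
grasp_force: 0.0
```

Emit:
{"fn": "play_rows", "kwargs": {
  "steps": [0,0,0.5,0,0,0,0,0,0,0.5,0,0,0,0,0,0,0,0,0,0,0]
}}

```text
t: 13.6
tool_pos: [0.5828, 0.1007, 0.1209]
tcp_rot: [3.142, 0.0, 1.889]
contact_force: [-0.6, 0.7, 1.0]
grip_width: 0.0004
grasp_force: 0.2
```

Emit:
{"fn": "play_rows", "kwargs": {
  "steps": [0,0,0.5,0,0,0,0,0,0,0.5,0,0,0,0,0,0,0,0,0,0,0]
}}

```text
t: 13.85
tool_pos: [0.583, 0.1007, 0.1204]
tcp_rot: [3.141, 0.0, 1.889]
contact_force: [-1.8, -0.3, 4.0]
grip_width: 0.0002
grasp_force: 2.4
```

Contact: 4 N at TCP z = 0.1204, centred on the left wheel's top at case (29.9, 40.0). I'll press slightly more and start rolling.

Emit:
{"fn": "play_rows", "kwargs": {
  "steps": [0,0,0.5,0,0,0,0,0,0,0,0,0,0,0,0,1,0,0,0,0,0,0,1,0,0,0,0,0,0,1,0,0,0,0,0]
}}

```text
t: 14.27
tool_pos: [0.5856, 0.1016, 0.1201]
tcp_rot: [-3.142, 0.0, 1.889]
contact_force: [-2.5, -0.4, 6.9]
grip_width: 0.0005
grasp_force: 3.3
```

Emit:
{"fn": "play_rows", "kwargs": {
  "steps": [0,1,0,0,0,0,0,0,1,0,0,0,0,0,0,1,0,0,0,0,0,0,1,0,0,0,0,0,0,1,0,0,0,0,0]
}}

```text
t: 14.68
tool_pos: [0.5902, 0.1031, 0.1198]
tcp_rot: [-3.141, 0.0, 1.889]
contact_force: [-1.9, -0.4, 5.4]
grip_width: -0.0
grasp_force: 2.5
```

```bash
cat > wheel.py <<'E'
from cell import monitor, eyes
from h import *
import sys
C=np.array([.5673,.0533]);a=np.radians(18.4);M=np.array([[np.cos(a),-np.sin(a)],[np.sin(a),np.cos(a)]])
def pt(x,y,z): return np.r_[C+M@np.array([x,y])/1e3,z]
def strip(f,yc,top,off):   # brightness along wheel rim versus arc mm, on a strip at y=yc+off
    s=np.arange(-26,26.1,.5); th=s/28
    px=np.array([proj(f,pt(30+28*np.sin(t),yc+off,top-.028+.028*np.cos(t)))[0] for t in th])
    g=cv2.cvtColor(f["frame"],cv2.COLOR_RGB2GRAY).astype(np.float32)
    return s,cv2.remap(g,px[:,0].astype(np.float32),px[:,1].astype(np.float32),cv2.INTER_LINEAR).ravel()
def show(f,yc,top,offs=(5.5,6.5,7.5)):
    s=None;v=0
    for o in offs: s,b=strip(f,yc,top,o); v=v+b/len(offs)
    # pins: red centroid near predicted line
    r=f["frame"].astype(int); out=[]
    for py in (yc-20,yc+20):
        q=proj(f,pt(30,py,.135))[0]; x0,y0=int(q[0])-10,int(q[1])-6
        w=r[max(y0,0):y0+13,x0:x0+21]; m=(w[...,0]-w[...,1]>50)&(w[...,0]-w[...,2]>50)
        if m.sum()>2: yy,xx=np.nonzero(m); X=ray(f,[xx.mean()+x0,yy.mean()+max(y0,0)],.135)[0]; out.append((M.T@(X[:2]-C)*1e3).round(1).tolist())
    print('pins',out); print(' '.join(f"{int(q)}:{int(w)}" for q,w in zip(s[8:-8:1]*10,v[8:-8:1])))
def state():
    s=monitor.read_state(); print('case',(M.T@(s["tool_pos"][:2]-C)*1e3).round(1),'z',s["tool_pos"][2].round(4),'F',np.r_[M.T@s["contact_force"][:2],s["contact_force"][2]].round(1),'t',s["t"].round(2))
E
python3 - <<'E'
from wheel import *
state(); show(eyes.snapshot("wrist"),40,.1425)
E
```

```text
Traceback (most recent call last):
  File "wheel.py", line 22, in state
    s=monitor.read_state(); print('case',(M.T@(s["tool_pos"][:2]-C)*1e3).round(1),'z',s["tool_pos"][2].round(4),'F',np.r_[M.T@s["contact_force"][:2],s["contact_force"][2]].round(1),'t',s["t"].round(2))
                                                                                                                                                                                         ^^^^^^^^^^^^
AttributeError: 'float' object has no attribute 'round'
```

```bash
sed -i 's/,.t.,s\["t"\].round(2)//' wheel.py
python3 - <<'E'
from wheel import *
import pickle
g,f=pickle.load(open("d7.pkl","rb"))
print("before"); show(f,40,.1425)
state(); f=eyes.snapshot("wrist"); pickle.dump(f,open("w8.pkl","wb")); show(f,40,.1425)
E
```

```text
before
pins [[30.4, 60.4]]
-220:126 -215:126 -210:123 -205:118 -200:112 -195:107 -190:107 -185:112 -180:120 -175:129 -170:133 -165:136 -160:137 -155:139 -150:140 -145:140 -140:141 -135:141 -130:142 -125:141 -120:138 -115:128 -110:112 -105:91 -100:68 -95:52 -90:42 -85:36 -80:34 -75:32 -70:31 -65:32 -60:31 -55:30 -50:30 -45:31 -40:33 -35:39 -30:47 -25:56 -20:59 -15:59 -10:61 -5:65 0:68 5:67 10:63 15:55 20:44 25:35 30:32 35:30 40:30 45:29 50:30 55:30 60:30 65:32 70:33 75:37 80:46 85:58 90:81 95:104 100:125 105:137 110:142 115:144 120:144 125:144 130:144 135:143 140:142 145:140 150:135 155:127 160:117 165:113 170:115 175:123 180:129 185:134 190:136 195:137 200:137 205:137 210:135 215:134 220:134
case [37.5 40.1] z 0.1198 F [-1.9  0.2  5.4]
pins [[30.4, 60.2]]
-220:126 -215:129 -210:130 -205:130 -200:130 -195:130 -190:130 -185:132 -180:132 -175:132 -170:133 -165:134 -160:136 -155:137 -150:138 -145:138 -140:138 -135:136 -130:130 -125:120 -120:113 -115:112 -110:122 -105:133 -100:140 -95:143 -90:145 -85:145 -80:145 -75:146 -70:145 -65:146 -60:146 -55:146 -50:147 -45:148 -40:146 -35:138 -30:122 -25:94 -20:61 -15:39 -10:29 -5:27 0:26 5:25 10:26 15:26 20:27 25:27 30:28 35:27 40:27 45:26 50:26 55:28 60:33 65:45 70:55 75:59 80:54 85:43 90:36 95:32 100:30 105:28 110:27 115:28 120:28 125:28 130:28 135:27 140:27 145:27 150:27 155:28 160:28 165:29 170:34 175:48 180:66 185:89 190:108 195:123 200:130 205:133 210:132 215:130 220:124
```

Rolling works without slip: the separator line moved 7.6 mm for 7.6 mm of travel. The left wheel now reads about 2.81, so about 21 mm remain. Next I stroke back for another pass.

Emit:
{"fn": "play_rows", "kwargs": {
  "steps": [0,0,-3,0,0,0,0,0,-8,0,0,0,0,0,0,-8,0,0,0,0,0,0,0,0,0,0,0,0,0,0,2,0,0,0,0,0,0,0.6,0,0,0,0,0,0,0.6,0,0,0,0,0,0,0,0,0,0,0]
}}

```text
t: 15.4
tool_pos: [0.5752, 0.0981, 0.1194]
tcp_rot: [-3.141, 0.0, 1.889]
contact_force: [-3.0, -1.1, 5.4]
grip_width: 0.0005
grasp_force: 2.8
```

Emit:
{"fn": "play_rows", "kwargs": {
  "steps": [0,1,0,0,0,0,0,0,1.5,0,0,0,0,0,0,1.5,0,0,0,0,0,0,1.5,0,0,0,0,0,0,1.5,0,0,0,0,0,0,1.5,0,0,0,0,0,0,1.5,0,0,0,0,0,0,1.5,0,0,0,0,0,0,1.5,0,0,0,0,0,0,1.5,0,0,0,0,0,0,1,0,0,0,0,0,0,0,0,0,0,0,0]
}}

```text
t: 16.4
tool_pos: [0.5904, 0.1031, 0.1197]
tcp_rot: [3.141, 0.0, 1.889]
contact_force: [-1.6, -1.1, 5.7]
grip_width: 0.0005
grasp_force: 2.8
```

```bash
cat >> wheel.py <<'E'
def seps(f,yc,top):
    from scipy.signal import find_peaks
    s,v=0,0
    for o in (6,7,7.7): s,b=strip(f,yc,top,o); v=v+b/3
    k,pr=find_peaks(-v,prominence=8); print([(s[i],int(v[i]),int(p)) for i,p in zip(k,pr["prominences"])])
E
python3 - <<'E'
from wheel import *
state(); f=eyes.snapshot("wrist"); seps(f,40,.1425)
E
```

```text
case [37.6 40. ] z 0.1197 F [-1.9 -0.6  5.7]
[(np.float64(-13.5), 106, 30), (np.float64(1.5), 26, 97), (np.float64(13.5), 26, 34), (np.float64(22.0), 108, 11)]
```

Emit:
{"fn": "play_rows", "kwargs": {
  "steps": [0,0,-3,0,0,0,0,0,-5,0,0,0,0,0,0,-5.1,0,0,0,0,0,0,0,0,0,0,0,0,0,0,2,0,0,0,0,0,0,0.6,0,0,0,0,0,0,0.5,0,0,0,0,0,0,0,0,0,0,0]
}}

```text
t: 17.12
tool_pos: [0.5804, 0.0998, 0.1198]
tcp_rot: [-3.141, 0.001, 1.889]
contact_force: [-3.4, -1.2, 7.8]
grip_width: 0.0007
grasp_force: 4.1
```

Emit:
{"fn": "play_rows", "kwargs": {
  "steps": [0,1,0,0,0,0,0,0,1,0,0,0,0,0,0,1,0,0,0,0,0,0,1,0,0,0,0,0,0,1.1,0,0,0,0,0,0,0,0,0,0,0,0,0,0,0,0,0,0,0]
}}

```text
t: 17.7
tool_pos: [0.5857, 0.1016, 0.12]
tcp_rot: [3.141, 0.001, 1.889]
contact_force: [-1.8, -1.0, 7.2]
grip_width: 0.0003
grasp_force: 3.7
```

Run:
```python
from wheel import *
state(); f=eyes.snapshot("wrist"); seps(f,40,.1425)
```

```text
case [32.7 40. ] z 0.12 F [-2.  -0.4  7.2]
[(np.float64(-3.0), 26, 10), (np.float64(6.5), 26, 115)]
```

Emit:
{"fn": "play_rows", "kwargs": {
  "steps": [0,0,-10,0,0,0,0,0,0,-25,0,0,0,0,0,0,-25,0,0,0,0,-30,0,0,0,0,0,0,-30,0,0,0,0,0,0,-30,0,0,0,0,0,0,-30,0,0,0,0,0,0,0,0,0,0,0,0,0,0,0,0,0,0,0,0]
}}

```text
t: 18.5
tool_pos: [0.6231, -0.015, 0.179]
tcp_rot: [-3.141, 0.0, 1.885]
contact_force: [-0.6, 1.0, -0.2]
grip_width: 0.0004
grasp_force: 0.0
```

Run:
```python
from wheel import *
import pickle
state(); f=eyes.snapshot("wrist"); pickle.dump(f,open("w9.pkl","wb"))
r=f["frame"].astype(int)
for y in (60,20,-20,-60):
    q=proj(f,pt(30,y,.135))[0]; x0,y0=int(q[0])-8,int(q[1])-7; w=r[max(y0,0):y0+15,x0:x0+17]; m=(w[...,0]-w[...,1]>50)&(w[...,0]-w[...,2]>50); yy,xx=np.nonzero(m)
    print(y,(M.T@(ray(f,[xx.mean()+x0,yy.mean()+max(y0,0)],.135)[0,:2]-C)*1e3).round(1) if m.sum()>2 else None)
for yc in (40,0,-40):
    print(yc,end=' '); seps(f,yc,.1425 if yc==40 else .146)
    # edge rows across the wheel at x=30: brightness vs y for two heights
    yy=np.arange(-16,16.1,1); g=cv2.cvtColor(f["frame"],cv2.COLOR_RGB2GRAY)
    px=np.array([proj(f,pt(30+3,yc+o,.146))[0] for o in yy]).astype(np.float32)
    print(list(zip(yy.astype(int).tolist(),cv2.remap(g,px[:,0],px[:,1],cv2.INTER_LINEAR).ravel().tolist())))
c=cv2.rotate(f["frame"][:,:,::-1],cv2.ROTATE_90_COUNTERCLOCKWISE)
q=np.array([proj(f,pt(30,y,.14))[0] for y in (50,-50)]); u0,u1=int(q[:,0].min())-45,int(q[:,0].max())+45; v0,v1=max(0,int(q[:,1].min())-15),int(q[:,1].max())+15
cv2.imwrite("pics/w9.png",cv2.resize(cv2.rotate(f["frame"][v0:v1,u0:u1,::-1],cv2.ROTATE_90_COUNTERCLOCKWISE),(790,590),interpolation=cv2.INTER_CUBIC)); print(u1-u0,v1-v0)
```

```text
case [ 31.4 -82.4] z 0.179 F [-0.3  1.2 -0.2]
60 [30.4 60.5]
20 [30.3 20.3]
-20 [ 30.  -20.1]
-60 [ 30.  -59.9]
40 [(np.float64(-8.0), 235, 15), (np.float64(10.0), 232, 16)]
[(-16, 198), (-15, 193), (-14, 145), (-13, 77), (-12, 63), (-11, 107), (-10, 186), (-9, 248), (-8, 254), (-7, 254), (-6, 253), (-5, 231), (-4, 125), (-3, 183), (-2, 243), (-1, 246), (0, 251), (1, 247), (2, 183), (3, 129), (4, 234), (5, 253), (6, 254), (7, 254), (8, 249), (9, 217), (10, 190), (11, 173), (12, 171), (13, 185), (14, 187), (15, 185), (16, 182)]
0 [(np.float64(-9.5), 234, 16), (np.float64(8.5), 236, 14)]
[(-16, 193), (-15, 194), (-14, 196), (-13, 195), (-12, 170), (-11, 107), (-10, 107), (-9, 219), (-8, 253), (-7, 254), (-6, 254), (-5, 251), (-4, 198), (-3, 167), (-2, 236), (-1, 249), (0, 250), (1, 250), (2, 250), (3, 250), (4, 251), (5, 253), (6, 254), (7, 254), (8, 254), (9, 230), (10, 163), (11, 180), (12, 195), (13, 196), (14, 196), (15, 192), (16, 192)]
-40 [(np.float64(-18.5), 229, 9), (np.float64(-1.5), 240, 13), (np.float64(16.5), 228, 15)]
[(-16, 103), (-15, 101), (-14, 102), (-13, 101), (-12, 102), (-11, 109), (-10, 133), (-9, 179), (-8, 240), (-7, 253), (-6, 254), (-5, 254), (-4, 246), (-3, 212), (-2, 229), (-1, 252), (0, 254), (1, 254), (2, 254), (3, 254), (4, 254), (5, 254), (6, 254), (7, 254), (8, 254), (9, 246), (10, 178), (11, 86), (12, 86), (13, 147), (14, 188), (15, 192), (16, 194)]
92 170
```

Left wheel now reads about 4.0 (separators at −8 and +10 about the line), middle still 7, right about 4.43, so it needs about −43 mm. Moving to the right wheel and feeling down from 0.131.

Emit:
{"fn": "play_rows", "kwargs": {
  "steps": [21,3.3,0,0,0,0,0,21,3.3,0,0,0,0,0,0,0,20,0,0,0,0,0,0,20,0,0,0,0,0,0,7,0,0,0,0,0,0,0,0,0,0,0,0,0,0,0,0,0,0,0,0,0,0,0,0,0]
}}

```text
t: 19.22
tool_pos: [0.6165, 0.03, 0.1333]
tcp_rot: [3.14, 0.0, 1.889]
contact_force: [0.2, 0.2, 0.1]
grip_width: 0.0005
grasp_force: 0.0
```

```bash
python3 -c "
from wheel import *
state()"
```

```text
case [ 39.3 -37.6] z 0.1333 F [0.3 0.2 0.1]
```

Emit:
{"fn": "play_rows", "kwargs": {
  "steps": [-2,-1,1,0,0,0,0,0,0,0,0,0,0,0,0,0,0,0,0,0,0,0,0,0,0,0,0,0]
}}

```text
t: 19.55
tool_pos: [0.6157, 0.027, 0.1315]
tcp_rot: [3.141, 0.0, 1.888]
contact_force: [0.7, 0.3, 0.5]
grip_width: 0.0004
grasp_force: 0.0
```

Emit:
{"fn": "play_rows", "kwargs": {
  "steps": [0,0,0.5,0,0,0,0,0,0,0.5,0,0,0,0,0,0,0,0,0,0,0]
}}

```text
t: 19.8
tool_pos: [0.6154, 0.0272, 0.13]
tcp_rot: [-3.141, -0.0, 1.889]
contact_force: [-0.9, 0.6, 0.2]
grip_width: 0.0004
grasp_force: 0.0
```

Emit:
{"fn": "play_rows", "kwargs": {
  "steps": [0,0,0.5,0,0,0,0,0,0,0.5,0,0,0,0,0,0,0,0,0,0,0]
}}

```text
t: 20.05
tool_pos: [0.6155, 0.0273, 0.129]
tcp_rot: [-3.141, -0.0, 1.889]
contact_force: [0.2, 0.9, -0.7]
grip_width: 0.0006
grasp_force: 0.0
```

```bash
python3 -c "
from wheel import *
state()"
```

```text
case [ 37.5 -39.9] z 0.129 F [ 0.5  0.8 -0.7]
```

Emit:
{"fn": "play_rows", "kwargs": {
  "steps": [0,0,0.4,0,0,0,0,0,0,0.4,0,0,0,0,0,0,0,0,0,0,0]
}}

```text
t: 20.3
tool_pos: [0.6155, 0.0273, 0.1282]
tcp_rot: [-3.141, -0.0, 1.889]
contact_force: [-0.7, 0.3, 0.1]
grip_width: 0.0004
grasp_force: 0.0
```

Emit:
{"fn": "play_rows", "kwargs": {
  "steps": [0,0,0.4,0,0,0,0,0,0,0.4,0,0,0,0,0,0,0,0,0,0,0]
}}

```text
t: 20.55
tool_pos: [0.6155, 0.0272, 0.1275]
tcp_rot: [-3.141, 0.0, 1.889]
contact_force: [0.0, 0.3, 0.2]
grip_width: 0.0007
grasp_force: 0.0
```

Emit:
{"fn": "play_rows", "kwargs": {
  "steps": [0,0,0.4,0,0,0,0,0,0,0.4,0,0,0,0,0,0,0,0,0,0,0]
}}

```text
t: 20.8
tool_pos: [0.6155, 0.0272, 0.1267]
tcp_rot: [-3.142, 0.0, 1.889]
contact_force: [-0.0, -0.6, 0.5]
grip_width: 0.0005
grasp_force: 0.0
```

Emit:
{"fn": "play_rows", "kwargs": {
  "steps": [0,0,0.4,0,0,0,0,0,0,0.4,0,0,0,0,0,0,0,0,0,0,0]
}}

```text
t: 21.05
tool_pos: [0.6155, 0.0273, 0.1259]
tcp_rot: [-3.142, -0.0, 1.889]
contact_force: [0.2, -0.5, 0.5]
grip_width: 0.0006
grasp_force: 0.0
```

Emit:
{"fn": "play_rows", "kwargs": {
  "steps": [0,0,0.4,0,0,0,0,0,0,0.4,0,0,0,0,0,0,0,0,0,0,0]
}}

```text
t: 21.3
tool_pos: [0.6155, 0.0272, 0.1251]
tcp_rot: [-3.142, -0.0, 1.889]
contact_force: [-0.2, 0.2, 1.3]
grip_width: 0.0005
grasp_force: 0.0
```

Emit:
{"fn": "play_rows", "kwargs": {
  "steps": [0,0,0.4,0,0,0,0,0,0,0.4,0,0,0,0,0,0,0,0,0,0,0]
}}

```text
t: 21.55
tool_pos: [0.6155, 0.0272, 0.1243]
tcp_rot: [-3.141, -0.0, 1.889]
contact_force: [-0.3, 0.2, -0.1]
grip_width: 0.0002
grasp_force: 0.0
```

Emit:
{"fn": "play_rows", "kwargs": {
  "steps": [0,0,0.4,0,0,0,0,0,0,0.4,0,0,0,0,0,0,0,0,0,0,0]
}}

```text
t: 21.8
tool_pos: [0.6155, 0.0273, 0.1235]
tcp_rot: [-3.141, -0.0, 1.889]
contact_force: [-0.2, -0.3, 0.5]
grip_width: 0.0004
grasp_force: 0.0
```

Emit:
{"fn": "play_rows", "kwargs": {
  "steps": [0,0,0.4,0,0,0,0,0,0,0.4,0,0,0,0,0,0,0,0,0,0,0]
}}

```text
t: 22.05
tool_pos: [0.6155, 0.0273, 0.1227]
tcp_rot: [-3.141, -0.0, 1.889]
contact_force: [1.1, 0.3, 0.5]
grip_width: 0.0006
grasp_force: 0.0
```

Emit:
{"fn": "play_rows", "kwargs": {
  "steps": [0,0,0.4,0,0,0,0,0,0,0.4,0,0,0,0,0,0,0,0,0,0,0]
}}

```text
t: 22.3
tool_pos: [0.6155, 0.0273, 0.1219]
tcp_rot: [-3.141, -0.0, 1.889]
contact_force: [0.8, -0.2, 0.7]
grip_width: 0.0006
grasp_force: 0.0
```

Emit:
{"fn": "play_rows", "kwargs": {
  "steps": [0,0,0.4,0,0,0,0,0,0,0.4,0,0,0,0,0,0,0,0,0,0,0]
}}

```text
t: 22.55
tool_pos: [0.6155, 0.0272, 0.1211]
tcp_rot: [-3.141, 0.0, 1.889]
contact_force: [-0.4, -1.3, 0.3]
grip_width: 0.0007
grasp_force: 0.0
```

Emit:
{"fn": "play_rows", "kwargs": {
  "steps": [0,0,0.4,0,0,0,0,0,0,0.4,0,0,0,0,0,0,0,0,0,0,0]
}}

```text
t: 22.8
tool_pos: [0.6155, 0.0272, 0.1203]
tcp_rot: [-3.141, 0.0, 1.889]
contact_force: [0.0, 0.1, -0.3]
grip_width: 0.0004
grasp_force: 0.0
```

Emit:
{"fn": "play_rows", "kwargs": {
  "steps": [0,0,0.5,0,0,0,0,0,0,0.4,0,0,0,0,0,0,0,0,0,0,0]
}}

```text
t: 23.05
tool_pos: [0.6156, 0.0273, 0.1195]
tcp_rot: [3.141, 0.0, 1.889]
contact_force: [-0.6, 0.1, 0.8]
grip_width: 0.0006
grasp_force: 0.3
```

Emit:
{"fn": "play_rows", "kwargs": {
  "steps": [0,0,0.4,0,0,0,0,0,0,0.3,0,0,0,0,0,0,0,0,0,0,0]
}}

```text
t: 23.3
tool_pos: [0.6156, 0.0273, 0.119]
tcp_rot: [3.141, 0.0, 1.889]
contact_force: [-0.1, 0.4, 2.8]
grip_width: 0.0003
grasp_force: 1.3
```

Contact on the right wheel at about 0.1195. I'll press slightly more and roll towards the robot.

Emit:
{"fn": "play_rows", "kwargs": {
  "steps": [0,0,0.5,0,0,0,0,0,0,0,0,0,0,0,0,-1,0,0,0,0,0,0,-1.5,0,0,0,0,0,0,-1.5,0,0,0,0,0,0,-1.5,0,0,0,0,0]
}}

```text
t: 23.8
tool_pos: [0.6114, 0.0259, 0.119]
tcp_rot: [3.139, 0.0, 1.889]
contact_force: [2.9, 0.7, 5.2]
grip_width: 0.0003
grasp_force: 2.7
```

Emit:
{"fn": "play_rows", "kwargs": {
  "steps": [0,-1.5,0,0,0,0,0,0,-1.5,0,0,0,0,0,0,-1.5,0,0,0,0,0,0,-1.5,0,0,0,0,0,0,-1.5,0,0,0,0,0,0,-1.5,0,0,0,0,0,0,-0.5,0,0,0,0,0,0,0,0,0,0,0,0]
}}

```text
t: 24.47
tool_pos: [0.6014, 0.0226, 0.1185]
tcp_rot: [3.141, 0.0, 1.889]
contact_force: [1.4, 0.4, 5.8]
grip_width: 0.0006
grasp_force: 2.5
```

```bash
python3 -c "
from wheel import *
state(); seps(eyes.snapshot('wrist'),-40,.1415)"
```

```text
case [ 22.6 -39.9] z 0.1185 F [ 1.5 -0.   5.8]
[(np.float64(-11.0), 28, 33), (np.float64(-2.0), 28, 106)]
```

Emit:
{"fn": "play_rows", "kwargs": {
  "steps": [0,0,-3,0,0,0,0,0,8,0,0,0,0,0,0,7.5,0,0,0,0,0,0,0,0,0,0,0,0,0,0,2,0,0,0,0,0,0,0.6,0,0,0,0,0,0,0.4,0,0,0,0,0,0,0,0,0,0,0]
}}

```text
t: 25.18
tool_pos: [0.6163, 0.0277, 0.1186]
tcp_rot: [3.141, 0.0, 1.889]
contact_force: [0.8, 1.0, 4.6]
grip_width: 0.0007
grasp_force: 2.0
```

Emit:
{"fn": "play_rows", "kwargs": {
  "steps": [0,-1,0,0,0,0,0,0,-1.5,0,0,0,0,0,0,-1.5,0,0,0,0,0,0,-1.5,0,0,0,0,0,0,-1.5,0,0,0,0,0,0,-1.5,0,0,0,0,0,0,-1.5,0,0,0,0,0,0,-1.5,0,0,0,0,0,0,-1.5,0,0,0,0,0,0,-1.5,0,0,0,0,0,0,-0.5,0,0,0,0,0,0,0,0,0,0,0,0]
}}

```text
t: 26.18
tool_pos: [0.6018, 0.0227, 0.1185]
tcp_rot: [3.141, 0.0, 1.889]
contact_force: [2.3, 1.4, 4.8]
grip_width: 0.0003
grasp_force: 2.6
```

Emit:
{"fn": "play_rows", "kwargs": {
  "steps": [0,0,-10,0,0,0,0,-12,0,-10,0,0,0,0,-20,0,0,0,0,0,0,0,0,0,0,0,0,0,0,0,0,0,0,0,0,0,0,0,0,0,0,0]
}}

```text
t: 26.68
tool_pos: [0.6105, -0.0073, 0.1376]
tcp_rot: [-3.139, -0.001, 1.889]
contact_force: [-1.1, 0.0, 0.4]
grip_width: 0.0001
grasp_force: 0.0
```

```bash
python3 -c "
from wheel import *
state(); f=eyes.snapshot('wrist'); seps(f,-40,.1415); seps(f,0,.146)"
```

```text
case [ 21.8 -71.1] z 0.1376 F [-1.   0.4  0.4]
[(np.float64(-11.5), 214, 25), (np.float64(6.5), 217, 24)]
[(np.float64(-9.5), 209, 30), (np.float64(8.5), 215, 24)]
```

Right wheel reads about 2.86 (separators at −11.5 and +6.5), so about −15.3 mm remain. One more stroke.

Emit:
{"fn": "play_rows", "kwargs": {
  "steps": [16,8,0,0,0,0,0,15.2,7.5,0,0,0,0,0,0,0,8,0,0,0,0,0,0,8,0,0,0,0,0,0,0,0,0,0,0,0,0,2.5,0,0,0,0,0,0,0.8,0,0,0,0,0,0,0.7,0,0,0,0,0,0,0,0,0,0,0]
}}

```text
t: 27.48
tool_pos: [0.6167, 0.0259, 0.1186]
tcp_rot: [-3.141, 0.001, 1.888]
contact_force: [-2.8, -1.0, 5.0]
grip_width: 0.0006
grasp_force: 2.0
```

```bash
python3 -c "
from wheel import *
state()"
```

```text
case [ 38.2 -41.6] z 0.1186 F [-3.  -0.1  5. ]
```

Emit:
{"fn": "play_rows", "kwargs": {
  "steps": [0,-1,0,0,0,0,0,0,-1.5,0,0,0,0,0,0,-1.5,0,0,0,0,0,0,-1.5,0,0,0,0,0,0,-1.5,0,0,0,0,0,0,-1.5,0,0,0,0,0,0,-1.5,0,0,0,0,0,0,-1.5,0,0,0,0,0,0,-1.5,0,0,0,0,0,0,-1.5,0,0,0,0,0,0,-1,0,0,0,0,0,0,0,0,0,0,0,0]
}}

```text
t: 28.48
tool_pos: [0.6022, 0.0219, 0.1185]
tcp_rot: [3.141, 0.0, 1.889]
contact_force: [2.3, 0.8, 5.5]
grip_width: 0.0005
grasp_force: 2.5
```

Emit:
{"fn": "play_rows", "kwargs": {
  "steps": [0,0,-10,0,0,0,0,-12,0,-10,0,0,0,0,-20,0,0,0,0,0,0,0,0,0,0,0,0,0,0,0,0,0,0,0,0,0,0,0,0,0,0,0]
}}

```text
t: 28.98
tool_pos: [0.6107, -0.0077, 0.1376]
tcp_rot: [-3.139, -0.001, 1.889]
contact_force: [0.0, 0.6, -0.4]
grip_width: 0.0002
grasp_force: 0.0
```

```bash
python3 -c "
from wheel import *
state(); f=eyes.snapshot('wrist'); seps(f,-40,.1415); seps(f,0,.146); seps(f,40,.1425)"
```

```text
case [ 21.9 -71.6] z 0.1376 F [ 0.2  0.6 -0.4]
[(np.float64(-5.0), 221, 25), (np.float64(13.0), 207, 27)]
[(np.float64(-9.0), 210, 31), (np.float64(8.5), 212, 28)]
[(np.float64(-7.5), 197, 42), (np.float64(10.0), 193, 43)]
```

Emit:
{"fn": "play_rows", "kwargs": {
  "steps": [16,6,0,0,0,0,0,16,5,0,0,0,0,0,0,0,8,0,0,0,0,0,0,7,0,0,0,0,0,0,0,0,0,0,0,0,0,0,0,0,0,0,0,0,0,0,0,0,0,0,3.5,0,0,0,0,0,0,0.9,0,0,0,0,0,0,0.9,0,0,0,0,0,0,0,0,0,0,0]
}}

```text
invalid input at $.steps: expected a multiple of 7 numbers
```

Emit:
{"fn": "play_rows", "kwargs": {
  "steps": [0,-1,0,0,0,0,0,0,-1,0,0,0,0,0,0,-1,0,0,0,0,0,0,-1.2,0,0,0,0,0,0,0,0,0,0,0,0,0,0,0,0,0,0,0]
}}

```text
t: 29.53
tool_pos: [0.6079, -0.0097, 0.1383]
tcp_rot: [3.142, 0.0, 1.889]
contact_force: [-0.1, 0.6, 0.2]
grip_width: 0.0007
grasp_force: 0.0
```

Emit:
{"fn": "play_rows", "kwargs": {
  "steps": [0,0,-10,0,0,0,0,-12,0,-10,0,0,0,0,-20,0,-10,0,0,0,0,0,0,-10,0,0,0,0,0,0,0,0,0,0,0,0,0,0,0,0,0,0,0,0,0,0,0,0,0]
}}

```text
t: 30.12
tool_pos: [0.6175, -0.039, 0.1781]
tcp_rot: [-3.141, -0.001, 1.89]
contact_force: [0.1, 0.1, -1.2]
grip_width: 0.0005
grasp_force: 0.0
```

```bash
cat >> wheel.py <<'E'
def fine(f,yc,top):   # sub-sample separator positions (darkness centroid)
    v=np.mean([strip(f,yc,top,o)[1] for o in (6,6.5,7,7.5)],0); s=np.arange(-26,26.1,.5); o=[]
    from scipy.signal import find_peaks
    for i in find_peaks(-v,prominence=8)[0]:
        j=slice(max(i-5,0),i+6); w=np.clip(min(v[j][0],v[j][-1])-v[j],0,None); o.append(round(float((w*s[j]).sum()/w.sum()),2))
    return o
def line(f,y):
    r=f["frame"].astype(int); q=proj(f,pt(30,y,.135))[0]; x0,y0=int(q[0])-8,max(int(q[1])-7,0); w=r[y0:y0+15,x0:x0+17]; d=np.clip(np.minimum(w[...,0]-w[...,1],w[...,0]-w[...,2])-40,0,None); yy,xx=np.mgrid[:w.shape[0],:w.shape[1]]
    return (M.T@(ray(f,[(xx*d).sum()/d.sum()+x0,(yy*d).sum()/d.sum()+y0],.135)[0,:2]-C)*1e3-[30,y]).round(2)[0] if d.sum()>50 else None
E
python3 -c "
from wheel import *
state(); f=eyes.snapshot('wrist')
for y,t in ((40,.1425),(0,.146),(-40,.1415)): print(y,fine(f,y,t))
print([line(f,y) for y in (60,20,-20,-60)])"
```

```text
case [  18.5 -103.4] z 0.1781 F [ 0.1  0.1 -1.2]
40 [nan]
0 [-9.49, 8.67]
-40 [13.17]
[None, np.float64(0.15), np.float64(-0.02), np.float64(-0.22)]wheel.py:32: RuntimeWarning: invalid value encountered in scalar divide
  j=slice(max(i-5,0),i+6); w=np.clip(min(v[j][0],v[j][-1])-v[j],0,None); o.append(round(float((w*s[j]).sum()/w.sum()),2))
```

The middle call was refused for its length, so the arm only moved in the air. Repeating the landing, with settling rows.

Emit:
{"fn": "play_rows", "kwargs": {
  "steps": [32,7,0,0,0,0,0,31.4,7.5,0,0,0,0,0,0,0,20,0,0,0,0,0,0,20,0,0,0,0,0,0,16,0,0,0,0,0,0,0,0,0,0,0,0,0,0,0,0,0,0,0,0,0,0,0,0]
}}

```text
invalid input at $.steps: expected a multiple of 7 numbers
```

Emit:
{"fn": "play_rows", "kwargs": {
  "steps": [0,0,2.5,0,0,0,0,0,0,0.9,0,0,0,0,0,0,0.9,0,0,0,0,0,0,0,0,0,0,0]
}}

```text
t: 30.5
tool_pos: [0.6177, -0.0399, 0.1734]
tcp_rot: [-3.141, -0.0, 1.889]
contact_force: [0.8, 0.2, -1.1]
grip_width: 0.0008
grasp_force: 0.0
```

```bash
python3 -c "
from wheel import *
state()"
```

```text
case [  18.4 -104.4] z 0.1734 F [ 0.9 -0.1 -1.1]
```

Emit:
{"fn": "play_rows", "kwargs": {
  "steps": [32,7,0,0,0,0,0,32,7.5,0,0,0,0,0,0,0,20,0,0,0,0,0,0,20,0,0,0,0,0,0,12,0,0,0,0,0,0,0,0,0,0,0,0,0,0,0,0,0,0,0,0,0,0,0,0,0]
}}

```text
t: 31.17
tool_pos: [0.6122, 0.0248, 0.1227]
tcp_rot: [3.141, 0.0, 1.888]
contact_force: [0.1, 0.5, 0.6]
grip_width: 0.0005
grasp_force: 0.0
```

```bash
python3 -c "
from wheel import *
state()"
```

```text
case [ 33.6 -41.2] z 0.1227 F [0.2 0.4 0.6]
```

Emit:
{"fn": "play_rows", "kwargs": {
  "steps": [1,0,2,0,0,0,0,0,0,1,0,0,0,0,0,0,1,0,0,0,0,0,0,0,0,0,0,0]
}}

```text
t: 31.5
tool_pos: [0.6119, 0.026, 0.1189]
tcp_rot: [3.141, 0.001, 1.888]
contact_force: [-1.7, -0.6, 6.0]
grip_width: 0.0005
grasp_force: 2.8
```

Emit:
{"fn": "play_rows", "kwargs": {
  "steps": [0,-1,0,0,0,0,0,0,-1,0,0,0,0,0,0,-1,0,0,0,0,0,0,-1.2,0,0,0,0,0,0,0,0,0,0,0,0,0,0,0,0,0,0,0]
}}

```text
t: 32.0
tool_pos: [0.6086, 0.025, 0.1189]
tcp_rot: [3.139, 0.001, 1.889]
contact_force: [2.5, 0.8, 7.1]
grip_width: 0.0005
grasp_force: 3.1
```

Emit:
{"fn": "play_rows", "kwargs": {
  "steps": [0,0,-20,0,0,0,0,-15,0,-20,0,0,0,0,-25,0,-20,0,0,0,0,0,0,0,0,0,0,0,0,0,0,0,0,0,0,0,0,0,0,0,0,0]
}}

```text
t: 32.5
tool_pos: [0.6187, -0.0131, 0.1769]
tcp_rot: [-3.139, -0.001, 1.889]
contact_force: [-0.1, 0.6, 0.1]
grip_width: 0.0003
grasp_force: 0.0
```

```bash
python3 -c "
from wheel import *
state(); f=eyes.snapshot('wrist')
for y,t in ((40,.1425),(0,.146),(-40,.1415)): print(y,fine(f,y,t))
print([line(f,y) for y in (60,20,-20,-60)])" 2>/dev/null
```

```text
case [ 27.8 -79.2] z 0.1769 F [0.1 0.6 0.1]
40 [-7.77, 10.24]
0 [-9.31, 8.74]
-40 [9.76]
[np.float64(0.41), np.float64(0.23), np.float64(0.03), np.float64(-0.16)]
```

Left and right wheels are within about 1 mm of the line (about 0.04 rad), and the middle is unmoved. Now locating the catch tab by its orange stripe.

```bash
python3 -c "
from wheel import *
f=eyes.snapshot('wrist'); r=f['frame'].astype(int)
m=((r[...,0]>150)&(r[...,0]-r[...,2]>90)&(r[...,1]>60)&(r[...,1]<190)).astype(np.uint8)
n,l,st,c=cv2.connectedComponentsWithStats(m)
for i in range(1,n):
    if st[i,4]>8: print('orange',c[i].round(1),st[i].tolist(),(M.T@(ray(f,c[i],.160)[0,:2]-C)*1e3).round(1),(M.T@(ray(f,c[i],.154)[0,:2]-C)*1e3).round(1))
m=((r[...,1]-r[...,0]>50)&(r[...,1]-r[...,2]>40)).astype(np.uint8); n,l,st,c=cv2.connectedComponentsWithStats(m)
for i in range(1,n):
    if st[i,4]>8: print('green',(M.T@(ray(f,c[i],.132)[0,:2]-C)*1e3).round(1))
"
```

```text
orange [257.7  19. ] [256, 11, 5, 17, 69] [30.2 52.8] [30.2 54.5]
orange [155.7  49.3] [141, 46, 30, 8, 227] [-35.7  35.6] [-37.6  36.8]
orange [257.4  79.6] [255, 73, 5, 14, 56] [30.1 17.1] [30.1 17.8]
orange [145.   87.7] [131, 85, 29, 7, 158] [-45.   12.3] [-47.2  12.8]
orange [257.2 134. ] [255, 128, 5, 13, 52] [ 29.9 -18.2] [ 30.  -18.6]
green [-45.2 -40.5]
```

Tab centre at case (−45.0, +12.3), z ≈ 0.160, matching the given x = −45. I'll approach on its +y side.

Emit:
{"fn": "play_rows", "kwargs": {
  "steps": [29.3,-18.2,0,0,0,0,0,29.3,-18.2,0,0,0,0,0,29.3,-18.2,0,0,0,0,0,29.3,-18.2,0,0,0,0,0,0,0,0,0,0,0,0,0,0,0,0,0,0,0,0,0,0,0,0,0,0,0,0,20,0,0,0,0,0,0,10,0,0,0,0,0,0,0,0,0,0,0,0,0,0,0,0,0,0]
}}

```text
t: 33.52
tool_pos: [0.514, 0.0748, 0.1472]
tcp_rot: [-3.14, -0.001, 1.888]
contact_force: [-0.4, -0.0, -0.1]
grip_width: 0.0004
grasp_force: 0.0
```

```bash
python3 -c "
from wheel import *
state()"
```

```text
case [-43.8  37.2] z 0.1472 F [-0.4  0.1 -0.1]
```

Emit:
{"fn": "play_rows", "kwargs": {
  "steps": [0,-1,8,0,0,0,0,0,0,6,0,0,0,0,0,0,4,0,0,0,0,0,0,2,0,0,0,0,0,0,0,0,0,0,0]
}}

```text
t: 33.93
tool_pos: [0.5129, 0.075, 0.1275]
tcp_rot: [-3.141, -0.0, 1.889]
contact_force: [-0.2, -0.5, 0.3]
grip_width: 0.0005
grasp_force: 0.0
```

Emit:
{"fn": "play_rows", "kwargs": {
  "steps": [-2,0,0,0,0,0,0,-2,0,0,0,0,0,0,-2,0,0,0,0,0,0,-2,0,0,0,0,0,0,-2,0,0,0,0,0,0,-2,0,0,0,0,0,0,-1,0,0,0,0,0,0,0,0,0,0,0,0,0]
}}

```text
t: 34.6
tool_pos: [0.5173, 0.0632, 0.1281]
tcp_rot: [3.141, -0.0, 1.889]
contact_force: [-2.7, 3.3, 2.7]
grip_width: 0.0007
grasp_force: 1.9
```

```bash
python3 -c "
from wheel import *
state()"
```

```text
case [-44.3  25.2] z 0.1281 F [-1.5  4.   2.7]
```

Emit:
{"fn": "play_rows", "kwargs": {
  "steps": [0,0,-3,0,0,0,0,-2,0,0,0,0,0,0,-2,0,0,0,0,0,0,-2,0,0,0,0,0,0,-2,0,0,0,0,0,0,0,0,0,0,0,0,0]
}}

```text
t: 35.1
tool_pos: [0.5198, 0.0543, 0.131]
tcp_rot: [-3.141, 0.0, 1.888]
contact_force: [-3.1, 1.9, 1.0]
grip_width: 0.0004
grasp_force: 1.3
```

```bash
python3 -c "
from wheel import *
state()
f=eyes.snapshot('wrist'); r=f['frame'].astype(int)
m=((r[...,0]>150)&(r[...,0]-r[...,2]>90)&(r[...,1]>60)&(r[...,1]<190)).astype(np.uint8)
n,l,st,c=cv2.connectedComponentsWithStats(m)
for i in range(1,n):
    if st[i,4]>8: print('orange',(M.T@(ray(f,c[i],.160)[0,:2]-C)*1e3).round(1))
"
```

```text
case [-44.7  16. ] z 0.131 F [-2.4  2.8  1. ]
orange [-67.8 114.7]
orange [-63.6 109.9]
orange [20.7 63.9]
```

Emit:
{"fn": "play_rows", "kwargs": {
  "steps": [-2,0,0,0,0,0,0,-2,0,0,0,0,0,0,-2,0,0,0,0,0,0,-2,0,0,0,0,0,0,-2,0,0,0,0,0,0,-2,0,0,0,0,0,0,-2,0,0,0,0,0,0,0,0,0,0,0,0,0,0,0,0,0,0,0,0]
}}

```text
t: 35.9
tool_pos: [0.5244, 0.0412, 0.1309]
tcp_rot: [3.141, 0.001, 1.888]
contact_force: [-3.0, 1.2, 1.2]
grip_width: 0.0005
grasp_force: 1.1
```

```bash
python3 -c "
from wheel import *
state()"
```

```text
case [-44.5   2.1] z 0.1309 F [-2.4  2.1  1.2]
```

Emit:
{"fn": "play_rows", "kwargs": {
  "steps": [-1,0,0,0,0,0,0,-1,0,0,0,0,0,0,-1,0,0,0,0,0,0,0,0,0,0,0,0,0]
}}

```text
t: 36.23
tool_pos: [0.5244, 0.0411, 0.1309]
tcp_rot: [-3.141, -0.003, 1.89]
contact_force: [-4.1, 7.0, 1.5]
grip_width: 0.0003
grasp_force: 4.2
```

Emit:
{"fn": "play_rows", "kwargs": {
  "steps": [-0.8,0,0,0,0,0,0,-0.8,0,0,0,0,0,0,0,0,0,0,0,0,0]
}}

```text
t: 36.48
tool_pos: [0.5244, 0.041, 0.1309]
tcp_rot: [-3.141, -0.004, 1.891]
contact_force: [-5.3, 10.9, 1.8]
grip_width: 0.0001
grasp_force: 5.9
```

```bash
python3 -c "
from wheel import *
state()"
```

```text
case [-44.5   1.9] z 0.1309 F [-1.6 12.   1.8]
```

The catch stopped moving, with force up to 12 N, so it is at the end stop. Back off, lift, and verify with a picture.

Emit:
{"fn": "play_rows", "kwargs": {
  "steps": [5,0,0,0,0,0,0,5,0,0,0,0,0,0,0,0,-20,0,0,0,0,0,0,-30,0,0,0,0,-35,10,0,0,0,0,0,-35,15,0,0,0,0,0,-35,15,0,0,0,0,0,0,0,0,0,0,0,0,0,0,0,0,0,0,0]
}}

```text
t: 37.23
tool_pos: [0.5946, -0.0437, 0.1805]
tcp_rot: [3.141, 0.001, 1.883]
contact_force: [-0.3, -0.3, 0.9]
grip_width: 0.0004
grasp_force: 0.0
```

```bash
python3 -c "
from wheel import *
state(); f=eyes.snapshot('wrist'); r=f['frame'].astype(int)
for y,t in ((40,.1425),(0,.146),(-40,.1415)): print(y,fine(f,y,t))
print([line(f,y) for y in (60,20,-20,-60)])
m=((r[...,0]>150)&(r[...,0]-r[...,2]>90)&(r[...,1]>60)&(r[...,1]<190)).astype(np.uint8)
n,l,st,c=cv2.connectedComponentsWithStats(m)
for i in range(1,n):
    if st[i,4]>8: print('orange',(M.T@(ray(f,c[i],.160)[0,:2]-C)*1e3).round(1))
cv2.imwrite('pics/w11.png',cv2.resize(f['frame'][:,:,::-1],(800,600),interpolation=cv2.INTER_CUBIC))
" 2>/dev/null
```

```text
case [  -4.7 -100.6] z 0.1805 F [-0.3 -0.2  0.9]
40 [-7.61, 10.38]
0 [-9.42, 8.72]
-40 [-8.33, 9.95]
[None, np.float64(0.14), np.float64(-0.05), np.float64(-0.21)]
orange [-39.4  33.6]
orange [26.4 14.8]
orange [-45.2 -14.6]
orange [ 26.3 -20.7]
orange [ 26.2 -56.4]
```

View pics/w11.png

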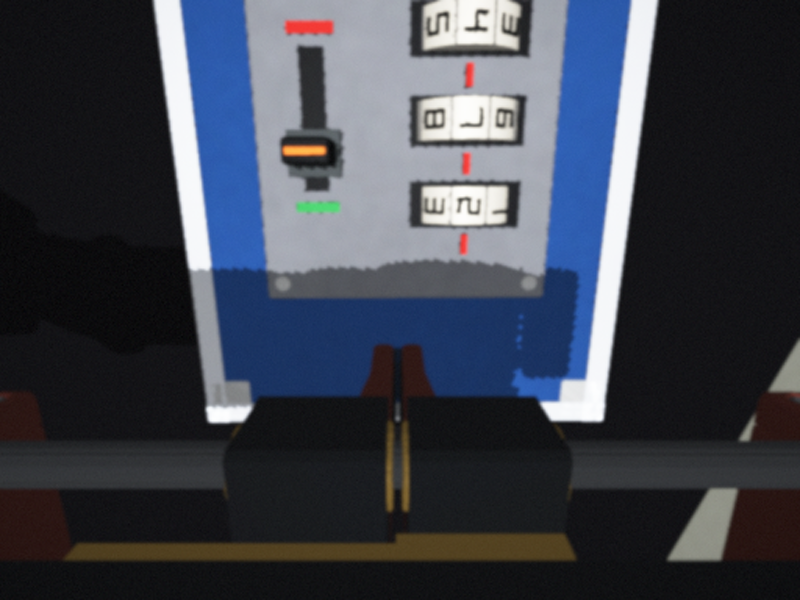

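The final view reads 4-7-2: digits at (475,22), (470,120), (468,205) on the pin line. The catch tab at (305,150), case y −14.6, is at its end by the green mark, and the gripper is clear. Handing in.

```bash
python3 -c "
from cell import close_job
print(close_job())"
```

```text
the job is handed in; nothing more can be done
None
```

The lock reads 4-7-2 with the left and right numbers about 1 mm (roughly 0.05 rad) off the index line, the catch was pushed to its end stop at the green mark, and the job was handed in at about 37 s with the gripper clear.

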